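# Load a tin in the desk engraver and latch its guard

### The job

Get the desk engraver ready to engrave the lid of the candle tin (the wider and taller of the two round lidded tins on the right of the table): set the tin upright and fully home in the engraver's round nest, then push the clear sliding guard shut over it until the spring catch clicks and holds the guard by itself. The catch has been set by hand, so feel for the click and then stop pushing: do not crush the rubber buffer behind it, and leave the other things on the table where they are.

Things in the scene. Friction and masses are not known exactly. Their poses are not given: they have to be found in the camera images.
- candle_tin: Round candle tin with lid, 66 mm across the lid (upper 12 mm), 64 mm below it, 28 mm high, 90 to 175 g. Origin at the centre of its underside, z up. It stands on the table to the right of the engraver, with an ink tin and a tape roll; which of the three stands where varies.
- engraver: Desk engraver, fixed where it stands, 235 mm deep (x) and 410 mm wide (y). Origin: centre of its underside; x to its back, y to its left seen from the front, z up. Bed top at z = 30 mm; rails along y at x = -105 and +49 mm, tops at z = 42 mm. White housing along the back from x = 62 mm, 100 mm high. Catch block on the left end of the front rail, 89 mm high, its knob 104 mm.
- nest (a point): Centre of the floor of the engraver's round nest, 34 mm over the table; axes as the engraver's. Bore 67 mm across, 8 mm deep, 2 mm chamfer, in a black plate 92 mm square whose top is 8 mm above this point. A tin fully home has its underside at this point and its top 28 mm above it. Nothing overhangs the nest while the guard is open; the open guard ends 70 mm or more to its right.
- guard_grip (a point): Centre of the top of the black grip on the guard's roof, 140 mm over the table; axes as the engraver's. The grip is an upright block 54 mm along x, 14 mm thick along y (the sliding direction), standing 36 mm up from the roof. The guard is a clear hood 130 mm along y and 162 mm along x, 350 g, with the grip at the middle of its length.
- guard (a joint): Opening of the sliding guard in m; it shuts towards the engraver's +y (left). Starts 0.135 to 0.16 open. About 1.2 N of friction, it stays where it is left; but from 0.036 on a sprung plunger on the rear rail pushes it back open with 2.5 to 6 N. Not caught, it springs back to about 0.034 or more when let go; caught, it rests anywhere from +0.018 to -0.010.
- buffer (a joint): Compression in m of the rubber buffer on the catch block that stops the tongue about 4 mm past the click: 0 when untouched, 10 N per mm. A push of 12 to 16 N on the guard seats it safely on the buffer; about 21 N crushes the buffer by 1.5 mm, which is too much.
- ink_tin: Flat round ink tin, 62 mm across, 20 mm high. Origin at the centre of its underside. To be left alone.
- tape_roll: Roll of paper tape, 48 mm across, 19 mm high, lying flat. Origin at the centre of its underside. To be left alone.
- jar: Glass jar with lid, about 56 mm across, 80 mm high, at the back right. Origin at the centre of its underside. To be left alone.
- tongue (a point): Tip of the steel tongue at the guard's front left corner, which goes under the catch block's sprung bolt; moves with the guard. It lifts the bolt (some 3 N more; 7 to 10 N of push in all), then the bolt drops behind its tooth with a click and the push falls to nearly nothing. The block is clamped by hand, so the click comes anywhere from guard = +0.021 to -0.008; not measured.

How it is judged:
On the way, in this order (a step that is already met when the one before it is completed fails the run):
1. the tin stands home in the nest, let go, with the guard still open (horizontal distance between candle_tin and nest below 0.004 m and z of candle_tin in the frame of nest below 0.003 m and angle between candle_tin's own z axis and vertical below 0.06 rad and contact force between the fingers and candle_tin below 0.2 N and value of joint guard above 0.1 m), for 0.2 s.
2. the catch holds the guard shut with nothing touching it (value of joint guard below 0.024 m and contact force between each of the fingers, the arm and guard below 0.2 N), for 0.3 s.
At the end, for the whole second after the job is handed in: The guard is held by its catch with nothing touching it, at rest and open by less than 24 mm (not caught, it would spring back to about 34 mm or more), and the candle tin stands upright (within 0.06 rad) and home in the nest: within 4 mm of its centre and 3 mm of its floor (value of joint guard below 0.024 m and velocity of joint guard between -0.01 and 0.01 m/s and horizontal distance between candle_tin and nest below 0.004 m and z of candle_tin in the frame of nest below 0.003 m and angle between candle_tin's own z axis and vertical below 0.06 rad).
It fails at once if the rubber buffer is crushed by more than 1.5 mm (about 21 N of push on the guard) (value of joint buffer above 0.0015 m).
It fails at once if the ink tin, tape roll or jar is moved by more than 30 mm (distance of any of ink_tin, tape_roll, jar from where it was at the start of the episode above 0.03 m).
It also fails if it takes over 67 s, if anything falls off the work surface, if the arm or the gripper's body presses on something with over 40 N, if the wrist force passes 120 N, or if a joint passes its speed limit or range.

### The arm

A 7-joint arm with a two-finger parallel gripper is mounted at the origin on the work surface; the furniture and walls round the work are solid. World frame = base frame: x ahead of the robot, y to its left, z up, the work surface at z = 0. Lengths are in m, angles in rad, forces in N, time in s.
With the tool pointing down it reaches from about 0.4 to 0.9 m from the base axis. Payload 5.6 kg.
Tool frame: the origin (TCP) lies at the very end of the fingers, on their centre line; the grasp point (between the pads) lies 19 mm behind it; y points along the fingers, z is the direction in which the jaws open and shut, and the axes are right-handed (so a half turn about y gives the same grasp; the last joint's range is limited). The gripper opens to 92 mm and grips with 3 to 60 N. Pads are 20 mm wide; open, the fingers measure 128 mm over their backs; the gripper's body (75 mm by 189 mm) begins 69 mm behind the grasp point.
Start: joints at [-1.176, 0.468, -0.012, 1.603, 0.006, 1.071, -0.056], TCP at [0.276, 0.589, 0.215] pointing down, gripper open.
Joint ranges: [-2.53, 2.53], [-0.31, 2.02], [-1.57, 1.55], [0.28, 2.44], [-1.29, 4.43], [0.15, 1.84], [-2.92, 2.92]. Speed limits (rad/s): [2.57, 2.57, 3.14, 3.14, 3.14, 3.14, 3.14].

### API

Orientations are given as a rotation vector (axis times angle).
In Python, from station import env gives the robot as it stands.
- The arm moves only by the tool step_arm, never from a script. Its argument "commands" is a list of rows, each a list of 7 numbers: the finger opening in mm, from 0 to 91.9, then the shift along the tool's x, y, z in mm, then the turn, a rotation vector about the tool's x, y, z in degrees. A call has 1 to 12 rows; each row is the pose to reach, as a shift and turn from the pose commanded when the call began, along the tool's axes at that moment; what a row does not reach only later rows make up. A row lasts 1/12 s, in which the tool goes at most 41.7 mm and 7.16 degrees, less where a joint would pass 70% of its speed; a pose out of reach is approached as far as the arm can. A call with a gripper value outside its range is refused whole. The fingers move at their own pace and stop on an object; the grip force is fixed at half the most. Time passes only in rows, so rows that repeat a pose let the fingers close. It gives the time, the measured TCP pose, the force and the opening at its end, in the units of the state.
- env.get_obs(): the state, without advancing time (a new reading comes with each control period).
- env.snapshot(name): name is "scene" or "side" or "wrist"; returns the picture (480x640x3 uint8, blue, green, red); there is no depth.
- env.get_calibration(name): a dict with "fx", "fy", "cx", "cy" (pixels), "rvec" (rotation vector, rad) and "tvec" (3), from world to camera coordinates, as OpenCV has them; the wrist camera has in their place "mount" (4x4, takes a point from camera to tool coordinates, whose origin is the TCP and whose axes are the tool frame's). Camera axes: x right, y down, z forward; pixel columns grow to the right and rows downward; lengths in m; the calibration is good to about 2 mm. The wrist camera is an equidistant fisheye: a pixel r from the principal point sees the ray r / f radians off the axis. A picture is of the moment at which its call begins: read the wrist's pose just before it. get_calibration takes no time and is no camera call.
- env.hand_in(): hands the job in, once; it reports no verdict.
The state is a dict: "time": time; "joints": joint angles; "joint_vel": joint speeds; "effort": joint torques, N m; "tcp_pos": TCP position; "ee_rot": TCP orientation; "contact_force": force on the tool from outside, world axes, zero at the start; "wrist_torque": the same for the moment, N m; "opening": finger opening in m.
Only numpy, scipy, OpenCV 4.12 (cv2) and the standard library are available. Lean on these libraries where they do the work, as an engineer would, in place of code of your own. Each camera call takes 0.05 s, during which the arm holds its last target.

## Working session

There is one attempt and no reset: what is moved stays moved. The work goes in short steps, Python scripts to look and compute and a tool call to move; the robot and the scene stay as the last step left them, time stands still between calls to the robot, and variables do not carry over. Pictures are saved under pics/ and viewed, and the job is handed in when it is done.

Besides the shell and the picture viewer there is one more tool, called by a JSON object that holds its "api" and its "payload". step_arm: Moves the arm, as the interface text tells. Its arguments: {"type":"object","properties":{"commands":{"type":"array"}},"required":["commands"]}

```bash
ls; mkdir -p pics
python3 - <<'E'
from station import env
import cv2
o=env.get_obs();print(o)
for n in("scene","side","wrist"):
    cv2.imwrite(f"pics/{n}0.png",env.snapshot(n));print(n,env.get_calibration(n))
E
```

```text
pics
{'time': 0.0, 'joints': array([-1.17598459,  0.46837518, -0.01159918,  1.60361266,  0.00601832,
        1.07142901, -0.0562762 ]), 'joint_vel': array([-1.73470506e-03, -1.52507888e-04, -4.58888773e-05,  6.31798631e-04,
        3.92586527e-04,  1.18076748e-03,  6.31805201e-04]), 'effort': array([ 1.70056974e-04, -5.20587194e+01, -1.23192018e-02, -2.43733871e+01,
       -5.66699915e-02,  1.74887921e-02,  1.57902614e-04]), 'tcp_pos': array([0.27539403, 0.58812547, 0.2136462 ]), 'ee_rot': array([-1.54516232,  0.34366619, -0.34327346]), 'contact_force': array([-0.29634412, -0.08270946, -0.62378704]), 'wrist_torque': array([-0.01228834, -0.02677378, -0.01020808]), 'opening': 0.09154006058194203}
scene {'fx': 561.7681608472027, 'fy': 561.7681608472027, 'cx': 309.27549147217206, 'cy': 242.9276260460653, 'rvec': array([ 1.18696323, -2.02862425,  1.21502854]), 'tvec': array([0.21739071, 0.30069556, 1.11264074])}
side {'fx': 564.0078023892792, 'fy': 564.0078023892792, 'cx': 327.904501614123, 'cy': 239.55005331948473, 'rvec': array([ 2.15818655, -0.26459661,  0.13285826]), 'tvec': array([-0.51905421,  0.14567123,  1.39233921])}
wrist {'fx': 371.64829954431775, 'fy': 371.64829954431775, 'cx': 317.7986247560589, 'cy': 244.12672286522914, 'mount': array([[ 2.15794603e-04,  9.67162712e-01,  2.54157906e-01,
        -7.10893934e-02],
       [-4.48639850e-06, -2.54157911e-01,  9.67162735e-01,
        -1.70035809e-01],
       [ 9.99999977e-01, -2.09848753e-04, -5.05068282e-05,
        -5.95269008e-04],
       [ 0.00000000e+00,  0.00000000e+00,  0.00000000e+00,
         1.00000000e+00]])}
```

View pics/scene0.png

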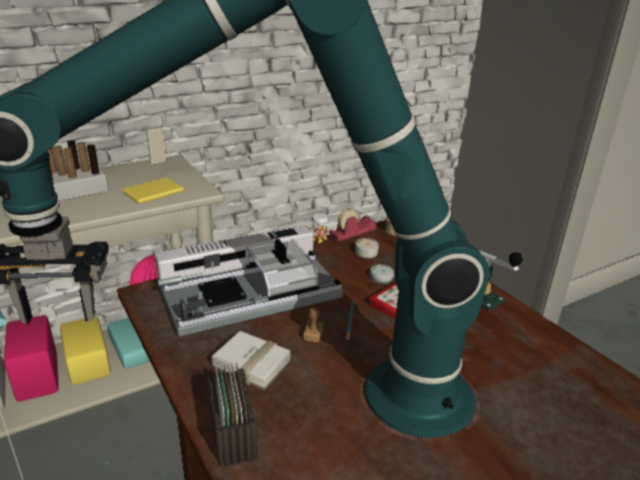

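View pics/side0.png

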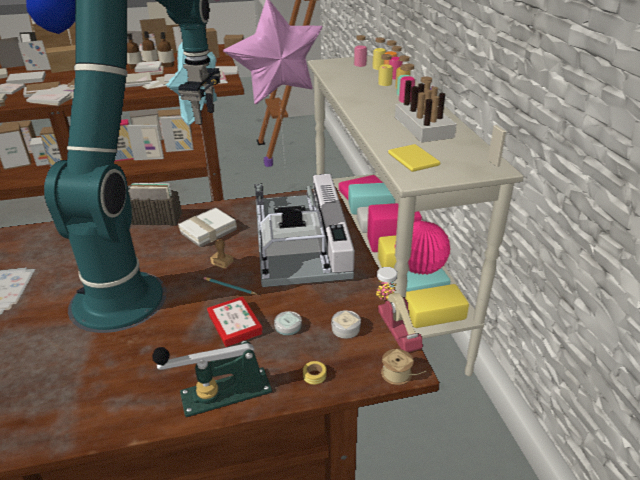

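View pics/wrist0.png

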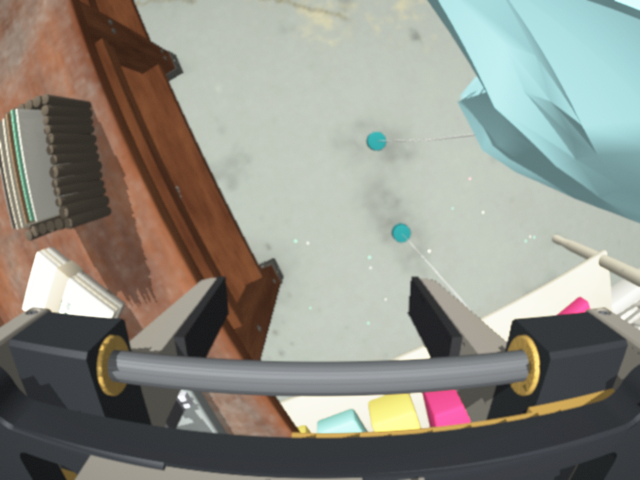

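```bash
cat > h.py <<'E'
import numpy as np,cv2
from station import env
from scipy.spatial.transform import Rotation as R
def ray(n,u,v,obs=None):
    c=env.get_calibration(n)
    if 'mount' in c:
        x=(u-c['cx'])/c['fx'];y=(v-c['cy'])/c['fy'];r=np.hypot(x,y)
        d=np.array([np.sin(r)*x/r,np.sin(r)*y/r,np.cos(r)])
        T=np.eye(4);T[:3,:3]=R.from_rotvec(obs['ee_rot']).as_matrix();T[:3,3]=obs['tcp_pos']
        T=T@c['mount'];return T[:3,3],T[:3,:3]@d
    Rm=R.from_rotvec(c['rvec']).as_matrix()
    d=np.array([(u-c['cx'])/c['fx'],(v-c['cy'])/c['fy'],1])
    return -Rm.T@c['tvec'],Rm.T@d
def at(n,u,v,z,obs=None):
    o,d=ray(n,u,v,obs);return o+d*(z-o[2])/d[2]
def proj(n,P,obs=None):
    c=env.get_calibration(n);P=np.atleast_2d(P)
    if 'mount' in c:
        T=np.eye(4);T[:3,:3]=R.from_rotvec(obs['ee_rot']).as_matrix();T[:3,3]=obs['tcp_pos']
        T=np.linalg.inv(T@c['mount']);q=P@T[:3,:3].T+T[:3,3]
        r=np.hypot(q[:,0],q[:,1]);th=np.arctan2(r,q[:,2])
        return np.c_[c['cx']+c['fx']*th*q[:,0]/r,c['cy']+c['fy']*th*q[:,1]/r]
    q=P@R.from_rotvec(c['rvec']).as_matrix().T+c['tvec']
    return np.c_[c['cx']+c['fx']*q[:,0]/q[:,2],c['cy']+c['fy']*q[:,1]/q[:,2]]
E
python3 - <<'E'
from h import *
im=cv2.imread('pics/side0.png')
cv2.imwrite('pics/s_tins.png',cv2.resize(im[260:400,220:420],None,fx=4,fy=4,interpolation=cv2.INTER_CUBIC)[:560])
cv2.imwrite('pics/s_eng.png',cv2.resize(im[160:300,240:370],None,fx=4,fy=4,interpolation=cv2.INTER_CUBIC))
im=cv2.imread('pics/scene0.png')
cv2.imwrite('pics/c_eng.png',cv2.resize(im[210:350,150:350],None,fx=4,fy=4,interpolation=cv2.INTER_CUBIC))
for p in [(288,320),(346,320),(315,370)]:print(at('side',*p,.025))
for p in [(223,291)]:print(at('scene',*p,.042))
for p in [(292,216)]:print(at('side',*p,.042))
print(R.from_rotvec(env.get_obs()['ee_rot']).as_matrix())
E
```

```text
[ 0.38999094 -0.20626355  0.025     ]
[ 0.51848186 -0.2386202   0.025     ]
[ 0.41646727 -0.36873715  0.025     ]
[0.46475607 0.22142297 0.042     ]
[0.4786873  0.20522305 0.042     ]
[[ 9.05677656e-01 -4.72475571e-04  4.23966698e-01]
 [-4.23966945e-01 -1.28157045e-03  9.05676756e-01]
 [ 1.15433051e-04 -9.99999067e-01 -1.36100375e-03]]
```

View pics/s_tins.png

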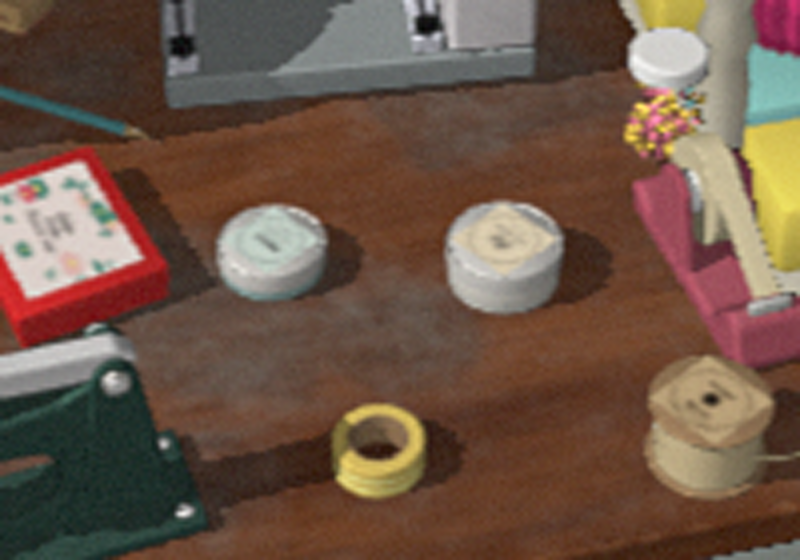

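View pics/s_eng.png

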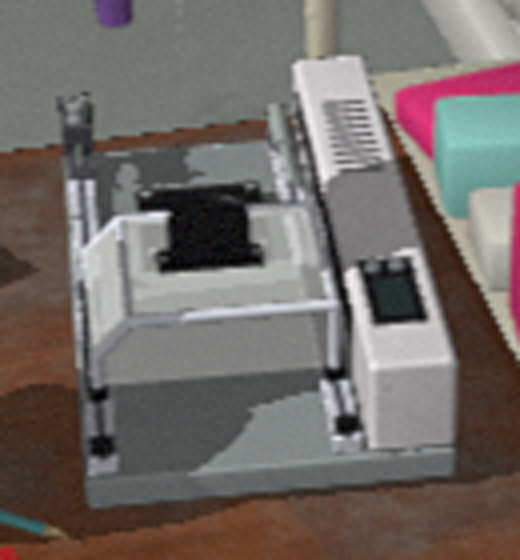

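View pics/c_eng.png

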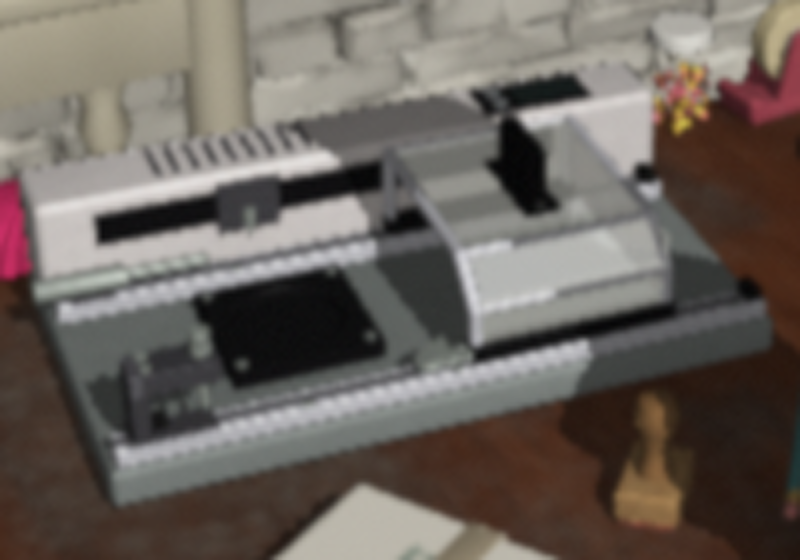

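{"api": "step_arm", "payload": {"commands": [[90,344,-86,-322,0,-25,0],[90,344,-86,-322,0,-25,0],[90,344,-86,-322,0,-25,0],[90,344,-86,-322,0,-25,0],[90,344,-86,-322,0,-25,0],[90,344,-86,-322,0,-25,0],[90,344,-86,-322,0,-25,0],[90,344,-86,-322,0,-25,0],[90,344,-86,-322,0,-25,0],[90,344,-86,-322,0,-25,0],[90,344,-86,-322,0,-25,0],[90,344,-86,-322,0,-25,0]]}}

```text
time: 1.15
tcp_pos: [0.4523, 0.1461, 0.3016]
ee_rot: [-1.571, 0.004, -0.007]
contact_force: [-0.1, 0.8, -0.0]
opening: 0.0903
```

Run:
```python
from h import *
import pickle
o=env.get_obs();print(o['time'],o['tcp_pos'],o['joints'],o['joint_vel'].round(3),o['contact_force']);print(R.from_rotvec(o['ee_rot']).as_matrix().round(4))
im=env.snapshot('wrist');cv2.imwrite('pics/w1.png',im);pickle.dump(o,open('pics/w1.pkl','wb'))
cv2.imwrite('pics/w1b.png',cv2.resize(im[0:400,120:520],(600,600),interpolation=cv2.INTER_CUBIC))
```

```text
1.15 [0.45227702 0.14607492 0.30164058] [-0.53236821  0.07475883  0.15787291  1.91938434 -0.01145634  1.14691742
  1.19310926] [ 0.265 -0.014  0.18  -0.07  -0.039  0.087  0.474] [-0.09489177  0.76609769 -0.02145767]
[[ 1.0e+00  1.9e-03  7.5e-03]
 [-7.5e-03 -7.0e-04  1.0e+00]
 [ 1.9e-03 -1.0e+00 -7.0e-04]]
```

View pics/w1.png

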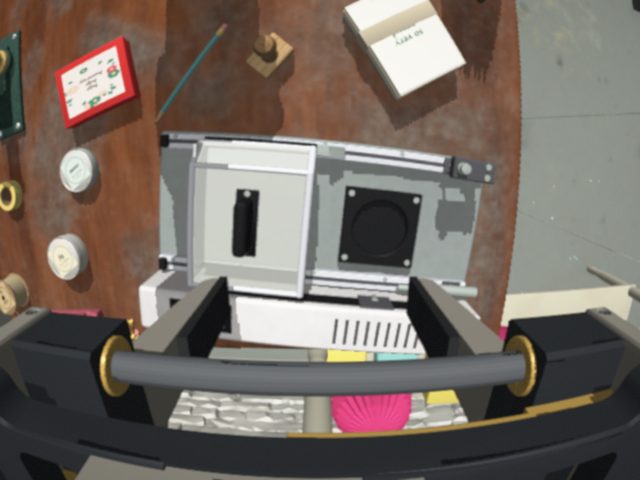

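Run:
```python
from h import *
im=cv2.imread('pics/w1.png')
g=lambda a:np.clip(((a/255.)**.5)*255,0,255).astype('u1')
cv2.imwrite('pics/w1n.png',cv2.resize(g(im[175:285,325:435]),None,fx=5,fy=5,interpolation=cv2.INTER_CUBIC))
cv2.imwrite('pics/w1t.png',cv2.resize(im[135:295,30:130],None,fx=3.75,fy=3.75,interpolation=cv2.INTER_CUBIC))
cv2.imwrite('pics/w1g.png',cv2.resize(g(im[120:310,150:330]),None,fx=3.1,fy=3.1,interpolation=cv2.INTER_CUBIC))
```

```text
(no output)
```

View pics/w1n.png

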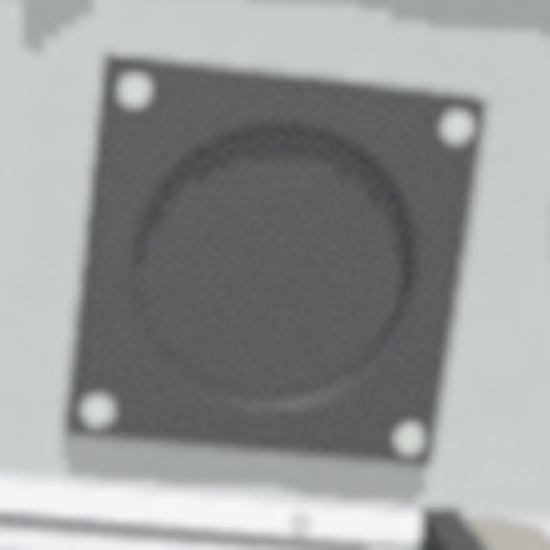

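View pics/w1t.png

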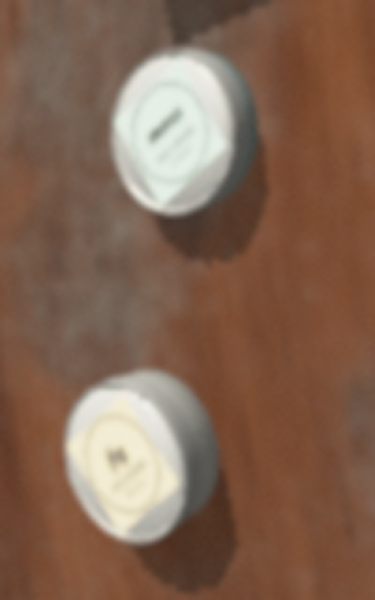

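View pics/w1g.png

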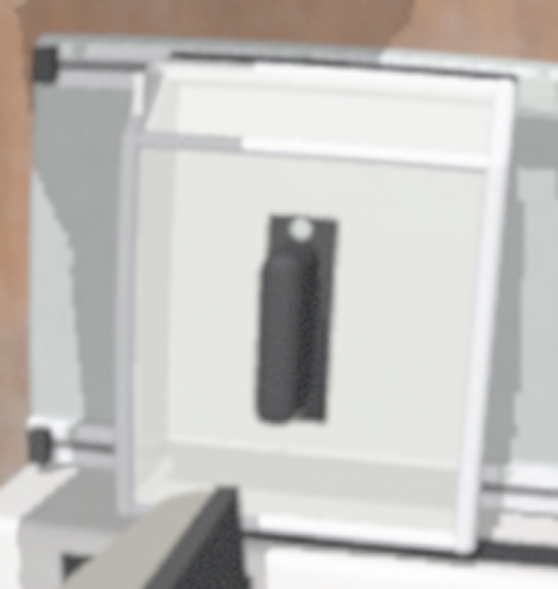

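Run:
```python
from h import *
import pickle
o=pickle.load(open('pics/w1.pkl','rb'))
W=lambda u,v,z:at('wrist',u,v,z,o)
c=np.array([W(325+a/5,175+b/5,.042) for a,b in[(107,57),(484,100),(430,465),(72,435)]])
print(c.round(4),c.mean(0),np.linalg.norm(c-np.roll(c,1,0),axis=1))
for a,b in((1,0),(2,3)):
    d=c[a]-c[b];print('yaw(y axis)',np.degrees(np.arctan2(-d[0],d[1])))
for a,b in((3,0),(2,1)):
    d=c[a]-c[b];print('yaw(x axis)',np.degrees(np.arctan2(d[1],d[0])))
for a,b in[(274,267),(135,267),(413,267),(274,122),(274,412)]:print('bore',W(325+a/5,175+b/5,.042))
for a,b in[(127,465),(66,455),(188,475),(110,385),(138,545)]:print('tin',W(30+a/3.75,135+b/3.75,.028))
for a,b in[(173,132)]:print('ink',W(30+a/3.75,135+b/3.75,.020))
for a,b in[(278,335),(287,255),(275,420)]:print('grip',W(150+a/3.1,120+b/3.1,.14))
im=cv2.imread('pics/w1.png')
```

```text
[[0.4253 0.1786 0.042 ]
 [0.4347 0.2693 0.042 ]
 [0.5259 0.2606 0.042 ]
 [0.5169 0.1709 0.042 ]] [0.47570951 0.21984497 0.042     ] [0.09193347 0.09119979 0.09164588 0.09014537]
yaw(y axis) -5.878681160971916
yaw(y axis) -5.704925676383189
yaw(x axis) -4.777582151654499
yaw(x axis) -5.433655447700726
bore [0.47544291 0.2190413  0.042     ]
bore [0.47531877 0.18559446 0.042     ]
bore [0.47549726 0.2533291  0.042     ]
bore [0.44051247 0.21811644 0.042     ]
bore [0.51160819 0.22030931 0.042     ]
tin [ 0.51817597 -0.23421351  0.028     ]
tin [ 0.51427387 -0.26844711  0.028     ]
tin [ 0.52193834 -0.20224316  0.028     ]
tin [ 0.48534813 -0.23627744  0.028     ]
tin [ 0.55205999 -0.23662561  0.028     ]
ink [ 0.38998026 -0.19453813  0.02      ]
grip [0.45244638 0.07290346 0.14      ]
grip [0.42836516 0.07686989 0.14      ]
grip [0.47893088 0.07033294 0.14      ]
```

Run:
```python
from h import *
o=env.get_obs();print(o['time'],o['tcp_pos'],o['joint_vel'].round(3));M=R.from_rotvec(o['ee_rot']).as_matrix();print(M.round(4))
print(M.T@(np.array([.518,-.235,.15])-o['tcp_pos'])*1000)
print(at('side',387,272,.08),at('side',400,300,.03))
```

```text
1.2 [0.45349866 0.14390397 0.30207775] [-0.04   0.012 -0.06   0.006 -0.015 -0.022 -0.112]
[[ 0.9999  0.0031  0.0111]
 [-0.0111 -0.0013  0.9999]
 [ 0.0031 -1.     -0.0013]]
[  68.24883962  152.77971875 -377.96393211]
[ 0.64106458 -0.15846019  0.08      ] [ 0.65945432 -0.20814138  0.03      ]
```

{"api": "step_arm", "payload": {"commands": [[90,68,0,-378,0,5,0],[90,68,0,-378,0,5,0],[90,68,0,-378,0,5,0],[90,68,50,-378,0,5,0],[90,68,100,-378,0,5,0],[90,68,152,-378,0,5,0],[90,68,152,-378,0,5,0],[90,68,152,-378,0,5,0],[90,68,152,-378,0,5,0],[90,68,152,-378,0,5,0],[90,68,152,-378,0,5,0],[90,68,152,-378,0,5,0]]}}

```text
time: 2.2
tcp_pos: [0.5162, -0.2293, 0.1461]
ee_rot: [-1.57, 0.077, -0.07]
contact_force: [0.2, 1.3, 0.2]
opening: 0.0898
```

```bash
cat > look.py <<'E'
from h import *
import pickle,sys
n=sys.argv[1]
o=env.get_obs();print(o['time'],o['tcp_pos'],o['joint_vel'].round(3),o['contact_force'],o['opening']);print(R.from_rotvec(o['ee_rot']).as_matrix().round(4))
im=env.snapshot('wrist');cv2.imwrite(f'pics/{n}.png',im);pickle.dump(o,open(f'pics/{n}.pkl','wb'))
E
python3 look.py w2
```

```text
2.2 [ 0.51618485 -0.22934866  0.1461004 ] [-0.053 -0.065 -0.035  0.004  0.002  0.033 -0.042] [0.23882598 1.28526615 0.20054275] 0.08981426300264998
[[ 9.956e-01 -4.800e-03  9.340e-02]
 [-9.340e-02 -4.000e-04  9.956e-01]
 [-4.700e-03 -1.000e+00 -9.000e-04]]
```

View pics/w2.png

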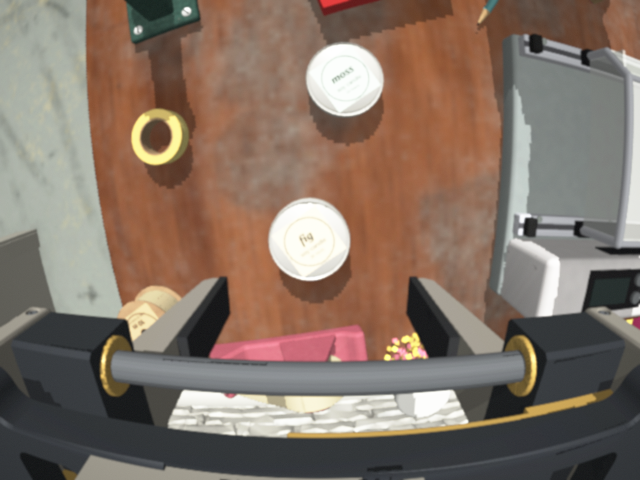

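Run:
```python
from h import *
import pickle
o=pickle.load(open('pics/w2.pkl','rb'))
im=cv2.imread('pics/w2.png')
cv2.imwrite('pics/w2t.png',cv2.resize(im[185:300,250:370],None,fx=5,fy=5,interpolation=cv2.INTER_CUBIC))
hsv=cv2.cvtColor(im,cv2.COLOR_BGR2HSV)
m=((hsv[...,1]<70)&(hsv[...,2]>110)).astype('u1')
m[:185]=0;m[300:]=0;m[:,:250]=0;m[:,370:]=0
cs,_=cv2.findContours(m,0,1);c=max(cs,key=cv2.contourArea);c=cv2.convexHull(c)
P=np.array([at('wrist',*p[0],.028,o) for p in c])
A=np.c_[2*P[:,:2],np.ones(len(P))];s=np.linalg.lstsq(A,(P[:,:2]**2).sum(1),rcond=None)[0]
print(s[:2],np.sqrt(s[2]+s[:2]@s[:2]),cv2.boundingRect(c),P.min(0),P.max(0))
M=R.from_rotvec(o['ee_rot']).as_matrix()
print(env.get_obs()['tcp_pos'])
```

```text
[ 0.51610577 -0.23734203] 0.03380146893558908 (268, 197, 83, 85) [ 0.48111907 -0.27053972  0.028     ] [ 0.55071824 -0.20433167  0.028     ]
[ 0.51718837 -0.22714796  0.14747672]
```

View pics/w2t.png

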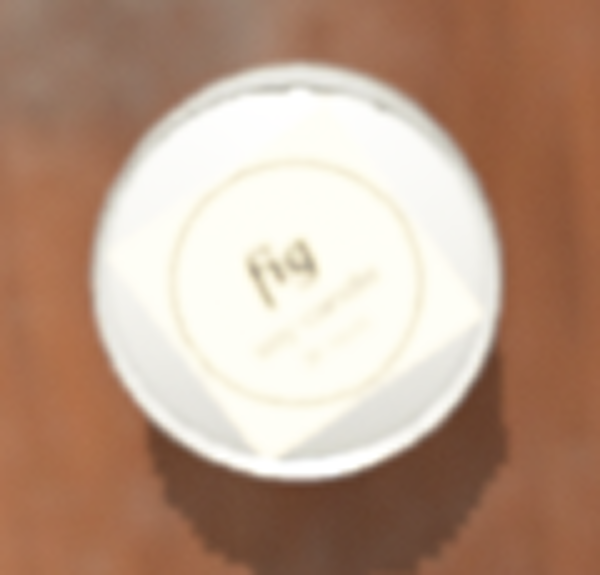

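{"api": "step_arm", "payload": {"commands": [[90,0,30,-10,0,0,0],[90,0,60,-10,0,0,0],[90,0,90,-10,0,0,0],[90,0,115,-10,0,0,0],[90,0,130,-10,0,0,0],[90,0,137,-10,0,0,0],[90,0,137,-10,0,0,0],[90,0,137,-10,0,0,0]]}}

```text
time: 2.92
tcp_pos: [0.5184, -0.2358, 0.0129]
ee_rot: [-1.569, 0.067, -0.07]
contact_force: [-0.7, -0.1, 0.7]
opening: 0.0901
```

```bash
python3 look.py w3
```

```text
2.9167 [ 0.51839493 -0.23579005  0.01289059] [ 0.004 -0.014  0.013 -0.011 -0.    -0.001  0.003] [-0.72783121 -0.06631641  0.71278761] 0.09005418966301502
[[ 9.962e-01  1.900e-03  8.700e-02]
 [-8.700e-02  2.000e-04  9.962e-01]
 [ 1.800e-03 -1.000e+00  4.000e-04]]
```

View pics/w3.png

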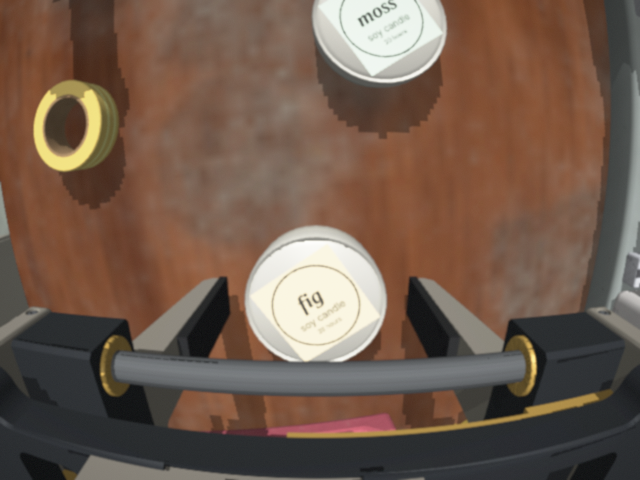

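Run:
```python
from h import *
import pickle
o=pickle.load(open('pics/w3.pkl','rb'))
im=cv2.imread('pics/w3.png')
cv2.imwrite('pics/w3t.png',cv2.resize(im[215:375,230:400],None,fx=4.5,fy=3.7,interpolation=cv2.INTER_CUBIC))
M=R.from_rotvec(o['ee_rot']).as_matrix()
for p in [(0,0),(33,0),(-33,0),(0,33),(0,-33)]:
    q=np.array([.5175,-.2365,.028])+[p[0]/1000,p[1]/1000,0];print(p,proj('wrist',q,o).round(1))
for p in [(246,300),(386,300),(316,363),(316,238),(316,301)]: print(p,at('wrist',*p,.028,o).round(4))
```

```text
(0, 0) [[317.4 307.3]]
(33, 0) [[323.3 367.2]]
(-33, 0) [[310.7 237.2]]
(0, 33) [[389.1 300.9]]
(0, -33) [[246.6 312.2]]
(246, 300) [ 0.5113 -0.2688  0.028 ]
(386, 300) [ 0.5169 -0.2049  0.028 ]
(316, 363) [ 0.5477 -0.2399  0.028 ]
(316, 238) [ 0.4851 -0.2343  0.028 ]
(316, 301) [ 0.5143 -0.2369  0.028 ]
```

View pics/w3t.png

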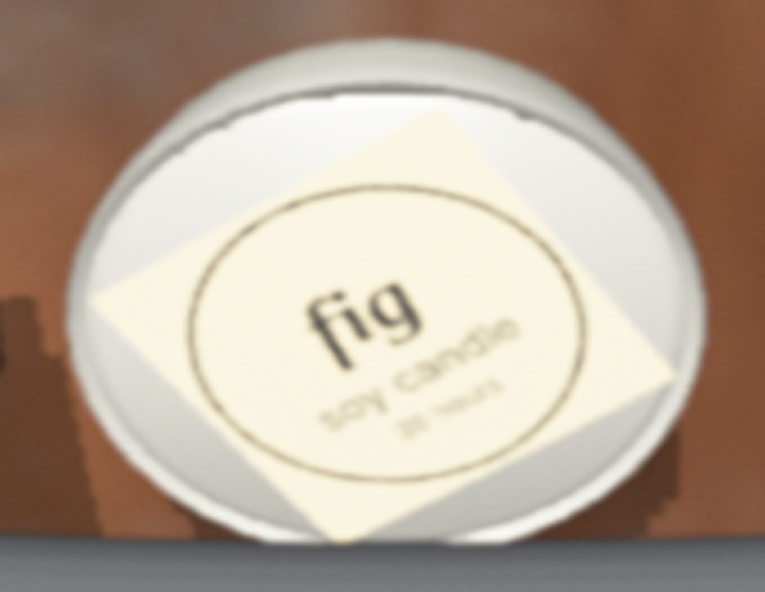

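Run:
```python
from h import *
import pickle
o=pickle.load(open('pics/w3.pkl','rb'))
a=at('wrist',315.5,265,.028,o);b=at('wrist',316.5,344.7,.028,o);c=at('wrist',271.6,302,.028,o);d=at('wrist',360.7,302,.028,o)
print(a,b,(a+b)/2,(c+d)/2,np.linalg.norm(a-b),np.linalg.norm(c-d))
```

```text
[ 0.49715804 -0.23555785  0.028     ] [ 0.53717955 -0.2386727   0.028     ] [ 0.5171688  -0.23711527  0.028     ] [ 0.51492809 -0.23686467  0.028     ] 0.04014253303678306 0.04058684687797802
```

{"api": "step_arm", "payload": {"commands": [[90,-1,2,0,0,0,0],[60,-1,2,0,0,0,0],[60,-1,2,0,0,0,0],[60,-1,2,0,0,0,0],[60,-1,2,0,0,0,0],[60,-1,2,0,0,0,0],[60,-1,2,0,0,0,0]]}}

```text
time: 3.55
tcp_pos: [0.5163, -0.2368, 0.0099]
ee_rot: [-1.57, 0.07, -0.07]
contact_force: [-0.6, 0.5, 3.3]
opening: 0.0653
```

```bash
python3 look.py w4
```

```text
3.55 [ 0.5163436  -0.23683929  0.00988582] [-0.001 -0.    -0.    -0.002  0.001 -0.002  0.   ] [-0.55625092  0.47305711  3.34280259] 0.0653088036278054
[[ 9.961e-01  4.000e-04  8.880e-02]
 [-8.880e-02  0.000e+00  9.961e-01]
 [ 4.000e-04 -1.000e+00  1.000e-04]]
```

View pics/w4.png

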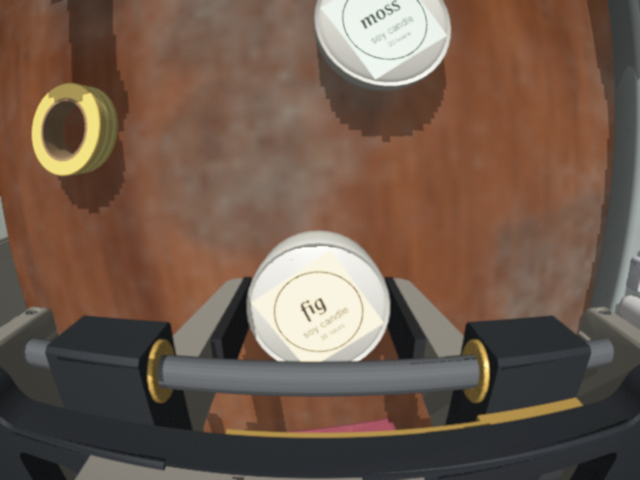

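Run:
```python
from h import *
import pickle
o=pickle.load(open('pics/w4.pkl','rb'))
im=cv2.imread('pics/w4.png')
cv2.imwrite('pics/w4t.png',cv2.resize(im[225:385,230:400],None,fx=4,fy=3.7,interpolation=cv2.INTER_CUBIC))
M=R.from_rotvec(o['ee_rot']).as_matrix()
for dx in(-4,-2,0,2):
    cen=o['tcp_pos']+M@np.array([dx/1000,0,0]);cen[2]=.028
    print(dx,[proj('wrist',cen+M@np.array([s*.0201,0,0]),o).round(1)[0] for s in(-1,1)])
```

```text
-4 [array([319.2, 260.6]), array([319.1, 342.7])]
-2 [array([319.2, 265. ]), array([319.1, 346.3])]
0 [array([319.2, 269.4]), array([319.1, 349.9])]
2 [array([319.2, 273.8]), array([319.1, 353.5])]
```

View pics/w4t.png

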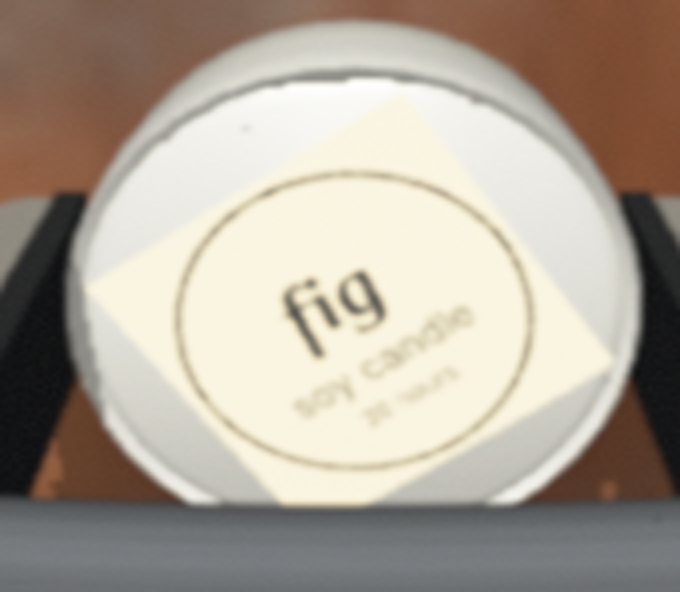

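{"api": "step_arm", "payload": {"commands": [[60,0,-20,0,0,0,0],[60,0,-60,0,0,0,0],[60,0,-100,0,0,0,0],[60,0,-140,0,0,0,0],[60,0,-180,0,0,0,0],[60,-5,-210,35,0,0,0],[60,-9,-230,70,0,0,0],[60,-13,-240,105,0,0,0],[60,-17,-240,145,0,0,0],[60,-21,-240,185,0,0,0],[60,-26,-240,225,0,0,0],[60,-30,-240,260,0,0,0]]}}

```text
time: 4.6
tcp_pos: [0.5084, 0.0276, 0.2494]
ee_rot: [-1.569, 0.069, -0.068]
contact_force: [0.9, -0.0, -1.4]
opening: 0.0652
```

{"api": "step_arm", "payload": {"commands": [[60,-5,0,40,0,0,0],[60,-9,0,80,0,0,0],[60,-13,0,120,0,0,0],[60,-17,0,155,0,0,0],[60,-20,0,180,0,0,0],[60,-21,0,191,0,0,0],[60,-21,0,191,0,0,0],[60,-21,0,191,0,0,0],[60,-21,0,191,0,0,0],[60,-21,0,191,0,0,0],[60,-21,0,191,0,0,0]]}}

```text
time: 5.52
tcp_pos: [0.5058, 0.2151, 0.2497]
ee_rot: [-1.57, 0.072, -0.072]
contact_force: [-1.5, 0.3, -2.2]
opening: 0.0651
```

```bash
python3 look.py w5
```

```text
5.5167 [0.5057621  0.21509595 0.24973599] [-0.005  0.    -0.009 -0.004 -0.002 -0.    -0.002] [-1.50379578  0.32622075 -2.16889669] 0.0651190417532652
[[ 9.958e-01  2.000e-04  9.160e-02]
 [-9.160e-02 -3.000e-04  9.958e-01]
 [ 3.000e-04 -1.000e+00 -3.000e-04]]
```

View pics/w5.png

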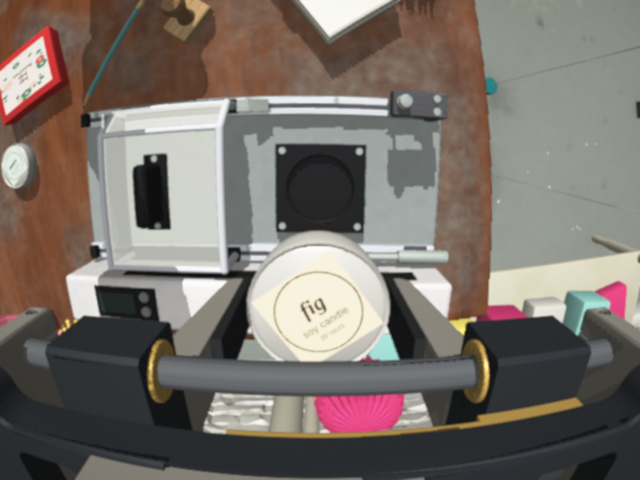

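Run:
```python
from h import *
im=cv2.imread('pics/w5.png')
g=lambda a:np.clip(((a/255.)**.45)*255,0,255).astype('u1')
cv2.imwrite('pics/w5n.png',cv2.resize(g(im[135:240,265:375]),None,fx=5.5,fy=5.5,interpolation=cv2.INTER_CUBIC))
```

```text
(no output)
```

View pics/w5n.png

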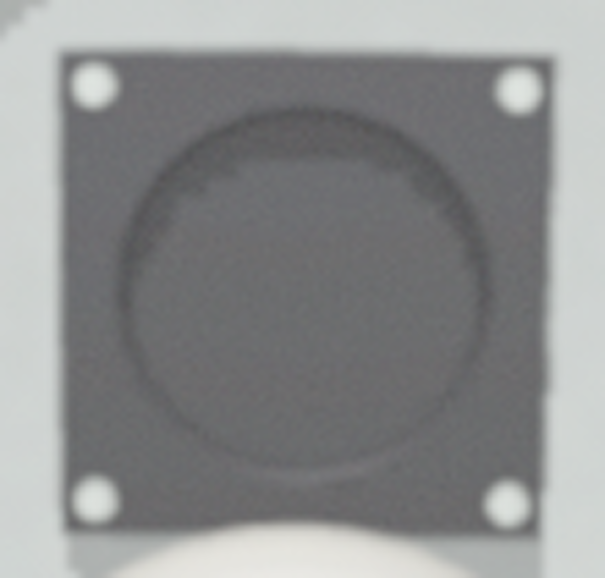

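Run:
```python
from h import *
import pickle
o=pickle.load(open('pics/w5.pkl','rb'))
W=lambda a,b:at('wrist',265+a/5.5,135+b/5.5,.042,o)
c=np.array([W(*p) for p in[(62,52),(554,57),(538,537),(65,530)]])
s=np.array([W(*p) for p in[(94,86),(519,90),(507,504),(95,499)]])
b=np.array([W(*p) for p in[(120,295),(490,297),(305,106),(306,484)]])
print(c.mean(0),s.mean(0),b.mean(0),b[:2].mean(0),b[2:].mean(0))
print(np.linalg.norm(c-np.roll(c,1,0),axis=1),np.linalg.norm(s-np.roll(s,1,0),axis=1),np.linalg.norm(b[0]-b[1]),np.linalg.norm(b[2]-b[3]))
d=s[1]+s[2]-s[0]-s[3];print('yaw',np.degrees(np.arctan2(-d[0],d[1])))
d=s[2]+s[3]-s[0]-s[1];print('yaw',np.degrees(np.arctan2(d[1],d[0])))
o=env.get_obs();M=R.from_rotvec(o['ee_rot']).as_matrix();print(o['tcp_pos'])
n=(c.mean(0)+s.mean(0))/2
print(M.T@(n-o['tcp_pos'])*1000)
```

```text
[0.47575625 0.21982773 0.042     ] [0.47580192 0.21962209 0.042     ] [0.47584208 0.21988258 0.042     ] [0.47567713 0.21985769 0.042     ] [0.47600702 0.21990747 0.042     ]
[0.09013297 0.0902831  0.09068863 0.09006101] [0.07771335 0.07800321 0.07801874 0.07807153] 0.06871432633932606 0.0708861707075959
yaw -5.846842000144438
yaw -5.96162896143267
[0.50573205 0.21545576 0.24977066]
[-30.28393354 207.760778     1.54783402]
```

{"api": "step_arm", "payload": {"commands": [[60,-15,35,1.5,0,0,0],[60,-31,70,1.5,0,0,0],[60,-31,105,1.5,0,0,0],[60,-31,140,1.5,0,0,0],[60,-31,165,1.5,0,0,0],[60,-31,180,1.5,0,0,0],[60,-31,187,1.5,0,0,0],[60,-31,187,1.5,0,0,0],[60,-31,187,1.5,0,0,0],[60,-31,187,1.5,0,0,0],[60,-31,187,1.5,0,0,0]]}}

```text
time: 6.48
tcp_pos: [0.4756, 0.2217, 0.064]
ee_rot: [-1.568, 0.068, -0.072]
contact_force: [0.9, 0.2, -1.9]
opening: 0.0655
```

```bash
python3 look.py w6
python3 - <<'E'
from h import *
import pickle
o=pickle.load(open('pics/w6.pkl','rb'));M=R.from_rotvec(o['ee_rot']).as_matrix()
print(M.T@(np.array([.4758,.2198,.0439])-o['tcp_pos'])*1000)
E
```

```text
6.4833 [0.47564719 0.22166543 0.06399752] [-0.002  0.    -0.002  0.003  0.001 -0.003  0.   ] [ 0.86955367  0.23209408 -1.86984245] 0.06552570618694224
[[ 0.996   0.0024  0.0889]
 [-0.0889  0.0014  0.996 ]
 [ 0.0023 -1.      0.0016]]
[ 0.27271924 20.09512156 -1.87750497]
```

View pics/w6.png

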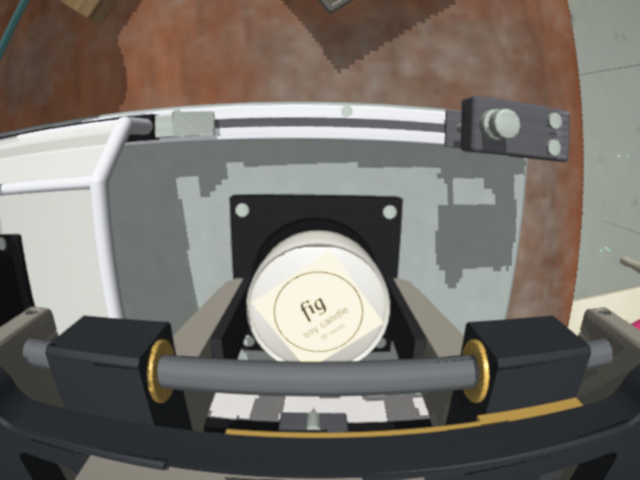

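Run:
```python
from h import *
import pickle
im=cv2.imread('pics/w6.png')
cv2.imwrite('pics/w6n.png',cv2.resize(im[185:235,225:410],None,fx=4,fy=4,interpolation=cv2.INTER_CUBIC))
o=pickle.load(open('pics/w6.pkl','rb'));M=R.from_rotvec(o['ee_rot']).as_matrix()
T=lambda u,v,z:M.T@(at('wrist',u,v,z,o)-o['tcp_pos'])*1000
zz=.042
a,b=T(241.5,210.5,zz),T(390,212,zz);print(a,b,(a+b)/2+[39,0,0])
print('plate corners',T(232,195.5,zz),T(402,198,zz))
a,b=T(249,341,zz),0;print(a)
```

```text
[-39.31634444  21.84138929 -41.06386895] [-38.44774157  21.97282434  37.66273888] [ 0.117957   21.90710681 -1.70056503]
plate corners [-47.44125616  21.81507807 -45.91941747] [-46.0543204   21.96593525  43.90577621]
[ 38.81387992  22.0167255  -41.60239734]
```

View pics/w6n.png

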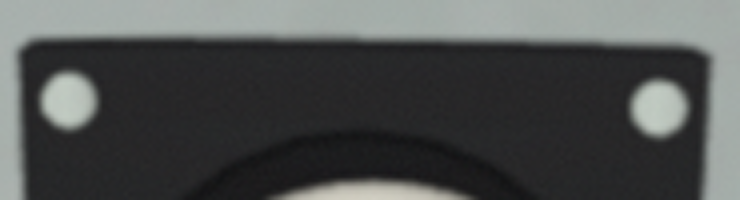

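{"api": "step_arm", "payload": {"commands": [[60,-1,4,-1.5,0,0,0],[60,-1,8,-1.5,0,0,0],[60,-1,12,-1.5,0,0,0],[60,-1,15,-1.5,0,0,0],[60,-1,18,-1.5,0,0,0],[60,-1,18,-1.5,0,0,0],[60,-1,18,-1.5,0,0,0]]}}

```text
time: 7.12
tcp_pos: [0.4734, 0.2198, 0.0443]
ee_rot: [-1.57, 0.07, -0.07]
contact_force: [-0.0, 1.5, -2.5]
opening: 0.065
```

```bash
python3 look.py w7
```

```text
7.1167 [0.47341971 0.21977409 0.04434577] [-0.001 -0.004 -0.    -0.    -0.001  0.    -0.   ] [-0.01037502  1.52069644 -2.53719765] 0.06499554106077607
[[ 9.961e-01 -3.000e-04  8.870e-02]
 [-8.870e-02 -2.000e-04  9.961e-01]
 [-3.000e-04 -1.000e+00 -3.000e-04]]
```

View pics/w7.png

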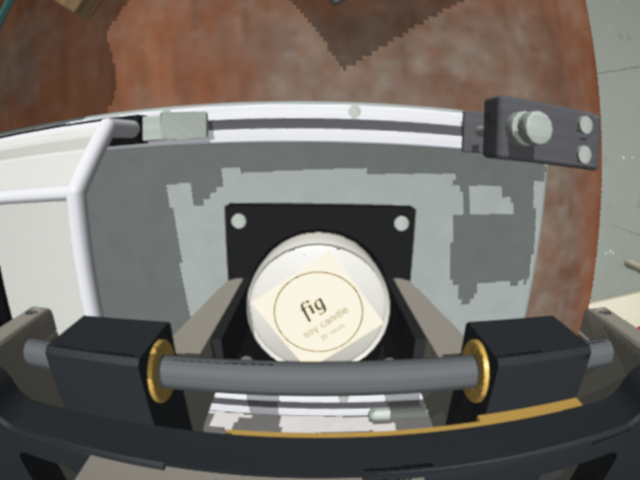

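{"api": "step_arm", "payload": {"commands": [[60,0,1,0,0,0,0],[60,0,1,0,0,0,0],[78,0,1,0,0,0,0],[78,0,1,0,0,0,0],[78,0,1,0,0,0,0],[78,0,1,0,0,0,0]]}}

```text
time: 7.67
tcp_pos: [0.4735, 0.2199, 0.0436]
ee_rot: [-1.57, 0.07, -0.07]
contact_force: [0.1, 0.1, 0.1]
opening: 0.0778
```

```bash
python3 look.py w8
```

```text
7.6667 [0.47354928 0.21988507 0.0436163 ] [-0.001  0.002  0.    -0.002 -0.     0.001  0.001] [0.08764531 0.07677765 0.11349122] 0.07784634756414624
[[ 9.961e-01  2.000e-04  8.860e-02]
 [-8.860e-02  1.000e-04  9.961e-01]
 [ 2.000e-04 -1.000e+00  1.000e-04]]
```

View pics/w8.png

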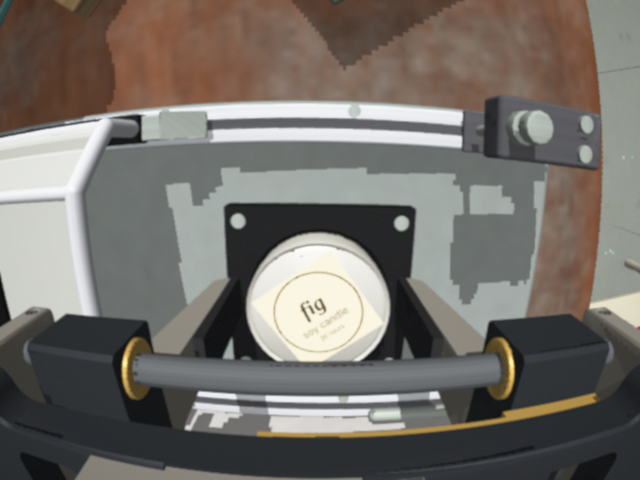

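{"api": "step_arm", "payload": {"commands": [[78,0,-15,0,0,0,0],[78,0,-45,0,0,0,0],[78,0,-85,0,0,0,0],[78,0,-120,0,0,0,0],[78,0,-150,0,0,0,0],[78,0,-150,0,0,0,0],[78,0,-150,0,0,0,0],[78,0,-150,0,0,0,0]]}}

```text
time: 8.38
tcp_pos: [0.473, 0.2196, 0.1931]
ee_rot: [-1.57, 0.07, -0.069]
contact_force: [-0.0, -0.1, -0.7]
opening: 0.0777
```

```bash
python3 look.py w9
python3 - <<'E'
from h import *
im=cv2.imread('pics/w9.png')
g=lambda a:np.clip(((a/255.)**.6)*255,0,255).astype('u1')
cv2.imwrite('pics/w9n.png',cv2.resize(g(im[150:300,240:390]),None,fx=4,fy=4,interpolation=cv2.INTER_CUBIC))
E
```

```text
8.3833 [0.47296024 0.21964369 0.19307748] [ 0.002  0.024 -0.002  0.013 -0.001  0.     0.   ] [-0.02172026 -0.12516881 -0.69106147] 0.07768501370955296
[[ 9.961e-01 -7.000e-04  8.860e-02]
 [-8.860e-02 -2.000e-04  9.961e-01]
 [-6.000e-04 -1.000e+00 -3.000e-04]]
```

View pics/w9.png

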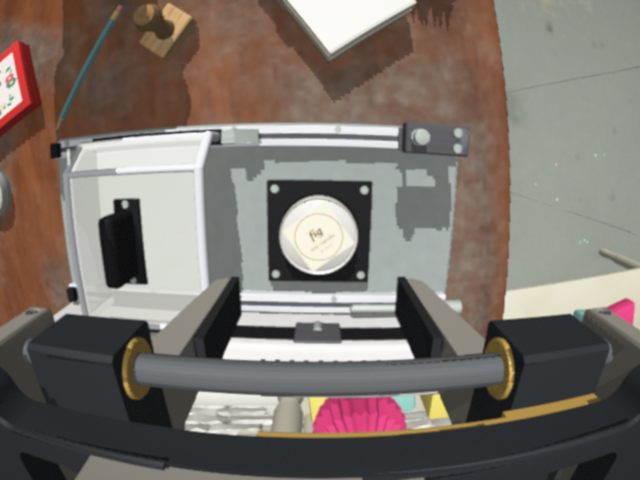

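View pics/w9n.png

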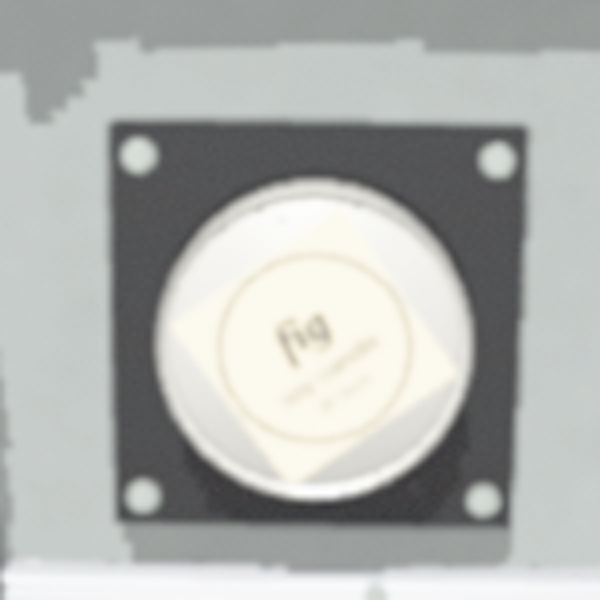

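Run:
```python
from h import *
import pickle
o=pickle.load(open('pics/w9.pkl','rb'));M=R.from_rotvec(o['ee_rot']).as_matrix()
T=lambda a,b,z:M.T@(at('wrist',240+a/4,150+b/4,z,o)-o['tcp_pos'])*1000
s=np.array([T(*p,.042) for p in[(139,156),(497,161),(483,500),(143,496)]]);print('nest',s.mean(0))
for z in(.062,.066,.07):
    c=np.array([T(*p,z) for p in[(217,345),(412,347),(314,252),(315,441)]]);print(z,c[:2].mean(0),c[2:].mean(0),c[1]-c[0],c[3]-c[2])
    c=np.array([T(*p,z) for p in[(157,340),(473,345)]]);print(c[1]-c[0])
# grip: now
for u,v in[(117,248)]:print(at('wrist',u,v,.14,o))
cv2.imwrite('pics/w9g.png',cv2.resize(cv2.imread('pics/w9.png')[120:330,50:240],None,fx=3,fy=2.8,interpolation=cv2.INTER_CUBIC))
```

```text
nest [  2.98324459 151.0755038    0.30444404]
0.062 [1.23969973e+00 1.31076704e+02 3.78863668e-02] [1.66682044e+00 1.31076429e+02 3.51132385e-02] [ 4.30515342e-01 -1.27697589e-02  4.06830329e+01] [ 4.05684819e+01 -2.61969978e-02  2.21630528e-01]
[ 1.07588555e+00 -2.09726525e-02  6.60429462e+01]
0.066 [2.76357038e-01 1.27077325e+02 3.01642028e-02] [6.97804722e-01 1.27077055e+02 2.74279073e-02] [ 4.24797230e-01 -1.26001508e-02  4.01426802e+01] [ 4.00296506e+01 -2.58490488e-02  2.18686828e-01]
[ 1.06159562e+00 -2.06940933e-02  6.51657626e+01]
0.07 [-6.86985652e-01  1.23077947e+02  2.24420388e-02] [-2.71210993e-01  1.23077680e+02  1.97425760e-02] [ 4.19079118e-01 -1.24305426e-02  3.96023274e+01] [ 3.94908193e+01 -2.55010998e-02  2.15743127e-01]
[ 1.04730569e+00 -2.04155342e-02  6.42885791e+01]
[0.45069769 0.08157098 0.14      ]
```

View pics/w9g.png

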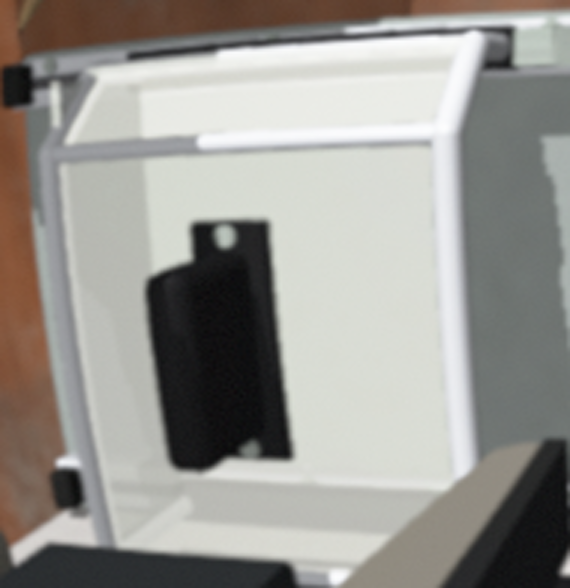

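Run:
```python
from h import *
import pickle
o=pickle.load(open('pics/w9.pkl','rb'));o1=pickle.load(open('pics/w1.pkl','rb'));o5=pickle.load(open('pics/w5.pkl','rb'))
th=np.radians(-5.8);E=np.array([[np.cos(th),-np.sin(th),0],[np.sin(th),np.cos(th),0],[0,0,1]])
N=np.array([.4758,.2198,0])
f=lambda p:(E.T@(p-N)*1000).round(1)
print('base9',f(at('wrist',130.3,241,.104,o)))
print('base1',f(at('wrist',150+303/3.1,120+318/3.1,.104,o1)))
print('top1',f(at('wrist',150+278/3.1,120+335/3.1,.14,o1)))
im=cv2.imread('pics/w5.png');g=lambda a:np.clip(((a/255.)**.4)*255,0,255).astype('u1')
cv2.imwrite('pics/w5g.png',cv2.resize(g(im[140:240,110:190]),None,fx=6,fy=6,interpolation=cv2.INTER_CUBIC))
```

```text
base9 [  -6.8 -148.8  104. ]
base1 [  -6.3 -147.5  104. ]
top1 [  -8.3 -148.5  140. ]
```

View pics/w5g.png

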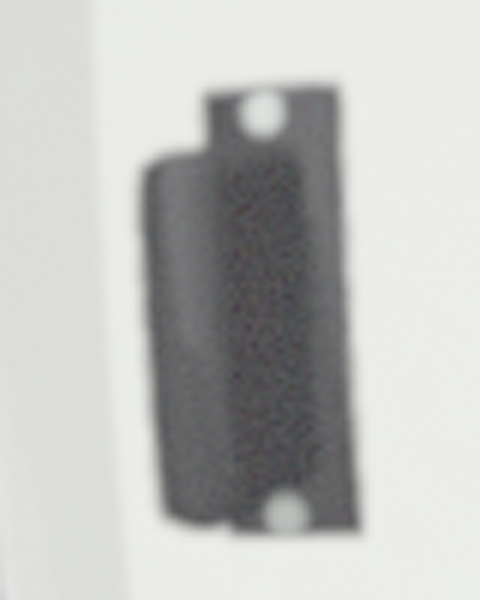

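{"api": "step_arm", "payload": {"commands": [[0,-2,0,-40,0,0.7,0],[0,-3,0,-80,0,0.7,0],[0,-5,0,-120,0,0.7,0],[0,-6,0,-160,0,0.7,0],[0,-7,0,-198,0,0.7,0],[0,-7,0,-198,0,0.7,0],[0,-7,0,-198,0,0.7,0],[0,-7,30,-198,0,0.7,0],[0,-7,50,-198,0,0.7,0],[0,-7,50,-198,0,0.7,0],[0,-7,50,-198,0,0.7,0]]}}

```text
time: 9.35
tcp_pos: [0.448, 0.0241, 0.1424]
ee_rot: [-1.571, 0.081, -0.075]
contact_force: [0.2, -0.2, 0.6]
opening: 0.0067
```

```bash
python3 look.py w10
python3 - <<'E'
from h import *
cv2.imwrite('pics/side1.png',env.snapshot('side')[150:310,220:400].repeat(4,0).repeat(4,1)[:600])
E
```

```text
9.35 [0.44795878 0.02408955 0.14240238] [-0.001 -0.034  0.011 -0.029  0.005  0.004 -0.001] [ 0.15488835 -0.19311121  0.58343603] 0.0067348503890682625
[[ 0.9951 -0.0038  0.0991]
 [-0.0991 -0.001   0.9951]
 [-0.0037 -1.     -0.0014]]
```

View pics/w10.png

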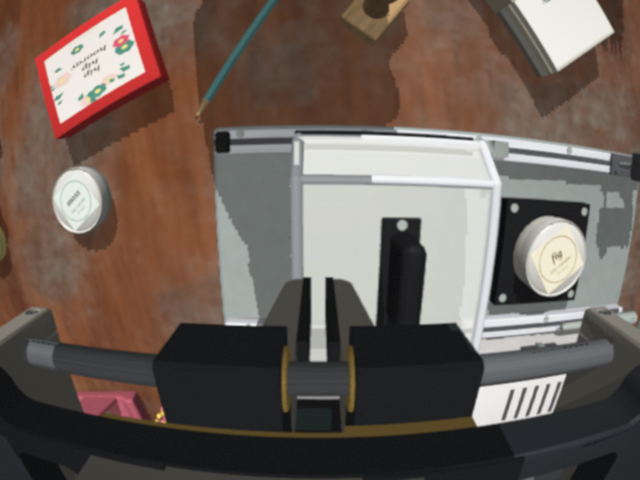

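View pics/side1.png

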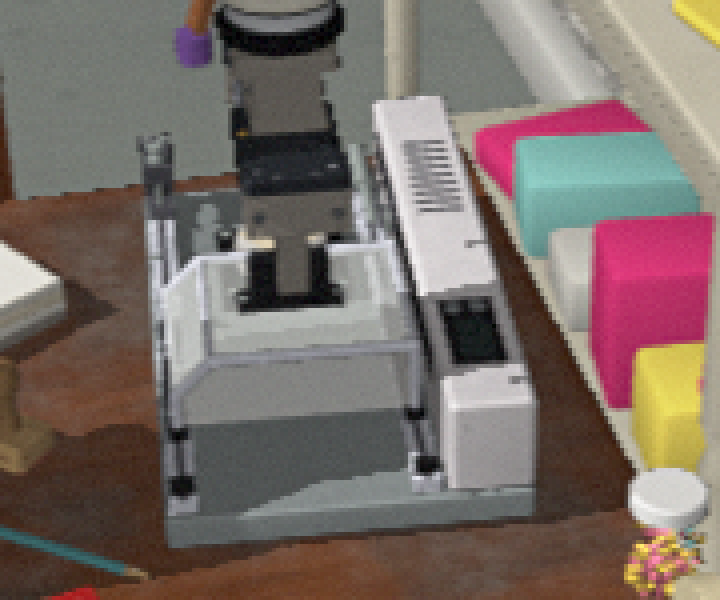

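{"api": "step_arm", "payload": {"commands": [[0,0,15,0,0,0,0],[0,0,26,0,0,0,0],[0,0,26,0,0,0,0],[0,0,26,5,0,0,0],[0,0,26,10,0,0,0],[0,0,26,14,0,0,0],[0,0,26,16,0,0,0],[0,0,26,16,0,0,0]]}}

```text
time: 10.12
tcp_pos: [0.451, 0.0401, 0.1181]
ee_rot: [-1.569, 0.077, -0.079]
contact_force: [0.1, -0.2, 0.2]
opening: 0.0008
```

```bash
python3 look.py w11
```

```text
10.1167 [0.45098987 0.04007886 0.11811763] [ 0.008  0.002  0.009  0.009  0.002 -0.002  0.009] [ 0.1116252  -0.184487    0.23690879] 0.0007752522736553147
[[ 9.95e-01  1.10e-03  9.94e-02]
 [-9.94e-02  5.00e-04  9.95e-01]
 [ 1.00e-03 -1.00e+00  6.00e-04]]
```

View pics/w11.png

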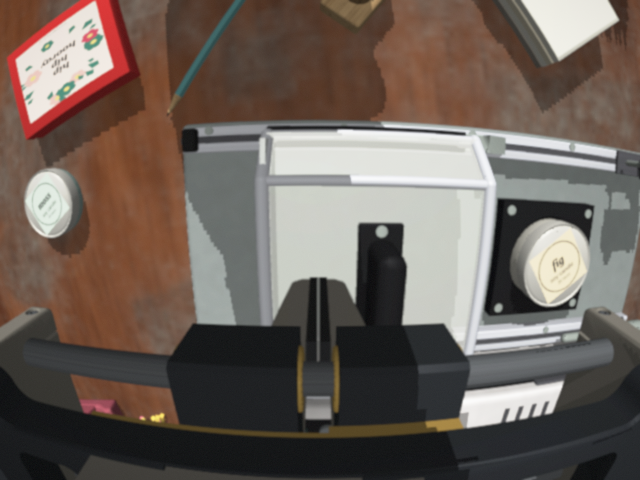

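{"api": "step_arm", "payload": {"commands": [[0,0,0,4,0,0,0],[0,0,0,8,0,0,0],[0,0,0,14,0,0,0],[0,0,0,24,0,0,0],[0,0,0,35,0,0,0],[0,0,0,48,0,0,0],[0,0,0,61,0,0,0],[0,0,0,74,0,0,0],[0,0,0,86,0,0,0],[0,0,0,94,0,0,0],[0,0,0,98,0,0,0],[0,0,0,98,0,0,0]]}}

```text
time: 11.17
tcp_pos: [0.4603, 0.138, 0.1175]
ee_rot: [-1.569, 0.078, -0.078]
contact_force: [0.8, 1.0, 0.1]
opening: 0.0005
```

```bash
python3 look.py w12
python3 - <<'E'
from h import *
th=np.radians(-5.8);E=np.array([[np.cos(th),-np.sin(th),0],[np.sin(th),np.cos(th),0],[0,0,1]])
print(E.T@(env.get_obs()['tcp_pos']-[.4758,.2198,0])*1000)
E
```

```text
11.1667 [0.46031021 0.13800593 0.11747892] [ 0.016 -0.006  0.013  0.015  0.001  0.004  0.015] [0.81179607 0.95486687 0.05843971] 0.0005231399859874856
[[ 9.951e-01 -2.000e-04  9.910e-02]
 [-9.910e-02  4.000e-04  9.951e-01]
 [-2.000e-04 -1.000e+00  4.000e-04]]
[ -7.24209483 -83.74356682 117.43315319]
```

View pics/w12.png

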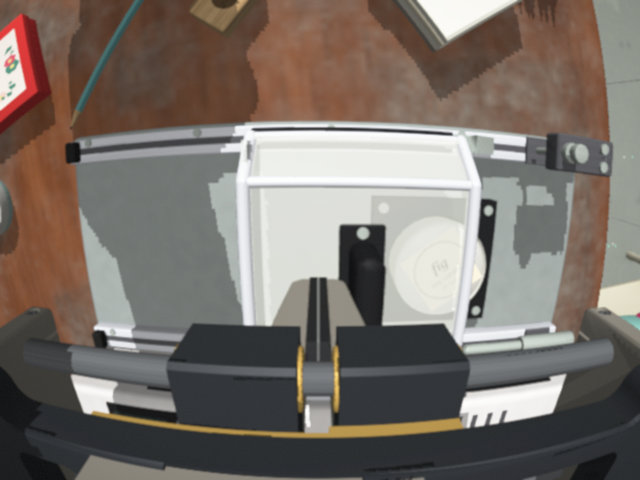

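```bash
cat > gp.py <<'E'
from h import *
import sys,pickle
th=np.radians(-5.8);E=np.array([[np.cos(th),-np.sin(th),0],[np.sin(th),np.cos(th),0],[0,0,1]])
o=pickle.load(open(f'pics/{sys.argv[1]}.pkl','rb'))
f=lambda p:E.T@(p-np.array([.4758,.2198,0]))*1000
print('screw',f(at('wrist',float(sys.argv[2]),float(sys.argv[3]),.104,o)),'tcp',f(o['tcp_pos']))
E
python3 gp.py w12 362.5 233.5;python3 gp.py w11 381.5 231.5; python3 gp.py w10 402.5 226
```

```text
screw [-35.84923215 -60.83617367 104.        ] tcp [ -7.14469119 -82.94068527 117.47892492]
screw [ -36.15460003 -149.28727984  104.        ] tcp [  -6.52116762 -181.30831519  118.11762969]
screw [ -35.59064834 -148.86396161  104.        ] tcp [  -7.92091745 -197.52208644  142.40238337]
```

{"api": "step_arm", "payload": {"commands": [[0,0,0,5,0,0,0],[0,0,0,10,0,0,0],[0,0,0,15,0,0,0],[0,0,0,19,0,0,0],[0,0,0,21,0,0,0],[0,0,0,21,0,0,0]]}}

```text
time: 11.72
tcp_pos: [0.4626, 0.1583, 0.1176]
ee_rot: [-1.569, 0.079, -0.079]
contact_force: [-1.1, 0.1, 0.6]
opening: 0.0001
```

{"api": "step_arm", "payload": {"commands": [[0,0,0,2,0,0,0],[0,0,0,4,0,0,0],[0,0,0,4,0,0,0]]}}

```text
time: 11.97
tcp_pos: [0.4631, 0.1618, 0.1176]
ee_rot: [-1.569, 0.079, -0.079]
contact_force: [-0.1, -0.3, 0.1]
opening: 0.0003
```

{"api": "step_arm", "payload": {"commands": [[0,0,0,1,0,0,0],[0,0,0,2,0,0,0],[0,0,0,2,0,0,0]]}}

```text
time: 12.22
tcp_pos: [0.4632, 0.1635, 0.1176]
ee_rot: [-1.569, 0.079, -0.079]
contact_force: [-0.2, 0.1, 0.0]
opening: 0.0003
```

{"api": "step_arm", "payload": {"commands": [[0,0,0,1,0,0,0],[0,0,0,2,0,0,0],[0,0,0,2,0,0,0]]}}

```text
time: 12.47
tcp_pos: [0.4634, 0.165, 0.1176]
ee_rot: [-1.57, 0.08, -0.079]
contact_force: [-0.1, -4.5, 1.0]
opening: 0.0001
```

{"api": "step_arm", "payload": {"commands": [[0,0,0,1,0,0,0],[0,0,0,2,0,0,0],[0,0,0,2,0,0,0]]}}

```text
time: 12.72
tcp_pos: [0.4636, 0.1674, 0.1176]
ee_rot: [-1.569, 0.079, -0.079]
contact_force: [0.9, -3.2, 1.0]
opening: 0.0007
```

{"api": "step_arm", "payload": {"commands": [[0,0,0,1,0,0,0],[0,0,0,2,0,0,0],[0,0,0,2,0,0,0]]}}

```text
time: 12.97
tcp_pos: [0.4639, 0.1697, 0.1176]
ee_rot: [-1.569, 0.079, -0.079]
contact_force: [-0.9, -3.7, 0.8]
opening: 0.0002
```

{"api": "step_arm", "payload": {"commands": [[0,0,0,1,0,0,0],[0,0,0,2,0,0,0],[0,0,0,2,0,0,0]]}}

```text
time: 13.22
tcp_pos: [0.4641, 0.1717, 0.1176]
ee_rot: [-1.569, 0.079, -0.079]
contact_force: [-1.2, -3.2, 0.7]
opening: 0.0003
```

{"api": "step_arm", "payload": {"commands": [[0,0,0,1,0,0,0],[0,0,0,1.5,0,0,0]]}}

```text
time: 13.38
tcp_pos: [0.4642, 0.173, 0.1176]
ee_rot: [-1.569, 0.079, -0.079]
contact_force: [0.4, -4.5, 0.2]
opening: 0.0001
```

{"api": "step_arm", "payload": {"commands": [[0,0,0,1,0,0,0],[0,0,0,1.5,0,0,0]]}}

```text
time: 13.55
tcp_pos: [0.4643, 0.1745, 0.1176]
ee_rot: [-1.569, 0.079, -0.079]
contact_force: [-0.3, -4.4, -0.1]
opening: 0.0006
```

{"api": "step_arm", "payload": {"commands": [[0,0,0,1,0,0,0],[0,0,0,1.5,0,0,0]]}}

```text
time: 13.72
tcp_pos: [0.4645, 0.176, 0.1176]
ee_rot: [-1.569, 0.079, -0.079]
contact_force: [0.2, -4.0, 0.9]
opening: 0.0003
```

Guard ≈ 23 mm, force steady at about 4 N (plunger only). Continuing in 1.5 mm steps.

{"api": "step_arm", "payload": {"commands": [[0,0,0,1,0,0,0],[0,0,0,1.5,0,0,0]]}}

```text
time: 13.88
tcp_pos: [0.4646, 0.1774, 0.1176]
ee_rot: [-1.569, 0.079, -0.079]
contact_force: [0.6, -5.5, 1.5]
opening: 0.0004
```

{"api": "step_arm", "payload": {"commands": [[0,0,0,1,0,0,0],[0,0,0,1.5,0,0,0]]}}

```text
time: 14.05
tcp_pos: [0.4647, 0.1781, 0.1176]
ee_rot: [-1.57, 0.08, -0.079]
contact_force: [-0.4, -7.8, 2.7]
opening: 0.0005
```

{"api": "step_arm", "payload": {"commands": [[0,0,0,0.5,0,0,0],[0,0,0,1,0,0,0]]}}

```text
time: 14.22
tcp_pos: [0.4647, 0.1786, 0.1175]
ee_rot: [-1.571, 0.08, -0.079]
contact_force: [-0.5, -8.9, 3.7]
opening: 0.0003
```

{"api": "step_arm", "payload": {"commands": [[0,0,0,0.5,0,0,0],[0,0,0,1,0,0,0]]}}

```text
time: 14.38
tcp_pos: [0.4647, 0.1789, 0.1176]
ee_rot: [-1.572, 0.081, -0.079]
contact_force: [-1.4, -11.0, 4.6]
opening: 0.0007
```

```bash
python3 look.py w13
python3 - <<'E'
from h import *
im=cv2.imread('pics/w13.png');g=lambda a:np.clip(((a/255.)**.6)*255,0,255).astype('u1')
cv2.imwrite('pics/w13c.png',cv2.resize(g(im[110:260,400:600]),None,fx=4,fy=4,interpolation=cv2.INTER_CUBIC))
E
```

```text
14.3833 [0.46472887 0.17892504 0.11756424] [-0.006  0.004  0.001 -0.004  0.003  0.004 -0.01 ] [ -1.40749788 -11.04795565   4.64045587] 0.0006813511066303631
[[ 9.948e-01 -1.100e-03  1.019e-01]
 [-1.020e-01 -2.400e-03  9.948e-01]
 [-9.000e-04 -1.000e+00 -2.500e-03]]
```

View pics/w13.png

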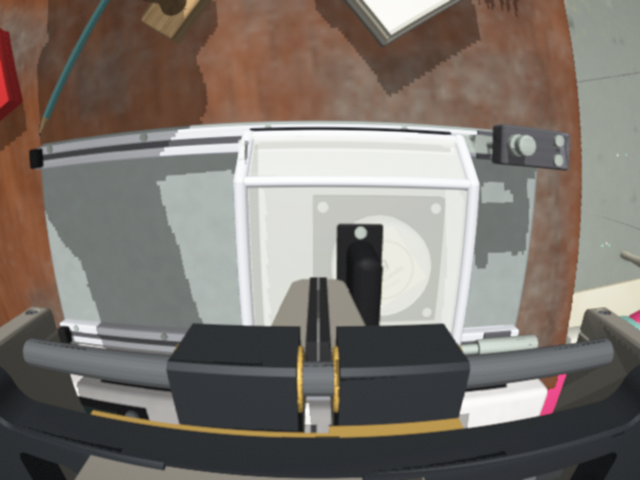

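View pics/w13c.png

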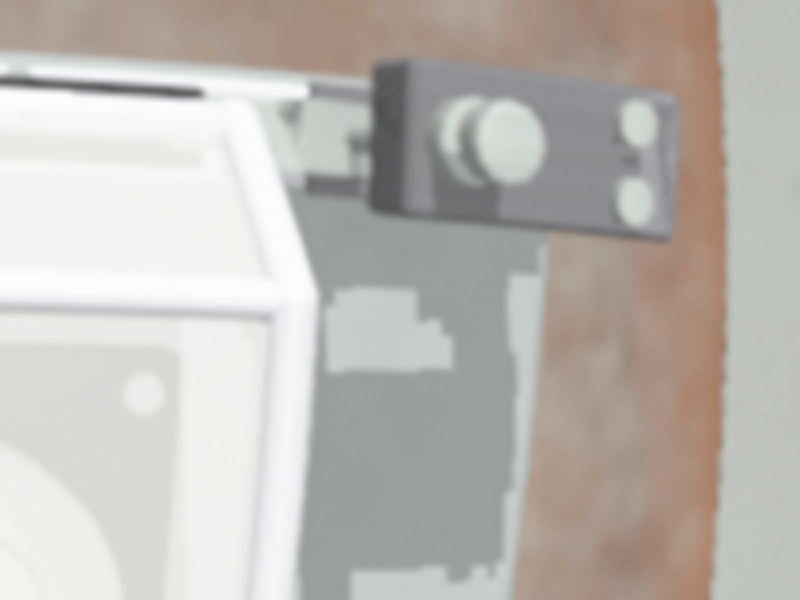

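{"api": "step_arm", "payload": {"commands": [[0,0,0,0.5,0,0,0],[0,0,0,0.5,0,0,0]]}}

```text
time: 14.6
tcp_pos: [0.4648, 0.1791, 0.1176]
ee_rot: [-1.572, 0.081, -0.08]
contact_force: [-0.8, -9.2, 4.4]
opening: 0.0003
```

{"api": "step_arm", "payload": {"commands": [[0,0,0,0.5,0,0,0],[0,0,0,0.5,0,0,0]]}}

```text
time: 14.77
tcp_pos: [0.4649, 0.1806, 0.1176]
ee_rot: [-1.571, 0.081, -0.08]
contact_force: [-0.4, -5.5, 2.5]
opening: 0.0003
```

{"api": "step_arm", "payload": {"commands": [[0,0,0,0,0,0,0],[0,0,0,0,0,0,0]]}}

```text
time: 14.93
tcp_pos: [0.465, 0.1811, 0.1176]
ee_rot: [-1.57, 0.08, -0.08]
contact_force: [0.4, -7.2, 2.0]
opening: 0.0005
```

{"api": "step_arm", "payload": {"commands": [[0,0,0,0.5,0,0,0],[0,0,0,0.5,0,0,0]]}}

```text
time: 15.1
tcp_pos: [0.465, 0.1815, 0.1176]
ee_rot: [-1.57, 0.08, -0.079]
contact_force: [0.1, -6.5, 1.8]
opening: 0.0009
```

{"api": "step_arm", "payload": {"commands": [[0,0,0,0.5,0,0,0],[0,0,0,0.5,0,0,0]]}}

```text
time: 15.27
tcp_pos: [0.465, 0.1819, 0.1176]
ee_rot: [-1.57, 0.08, -0.079]
contact_force: [-0.7, -5.9, 2.4]
opening: 0.0003
```

{"api": "step_arm", "payload": {"commands": [[0,0,0,0.5,0,0,0],[0,0,0,0.7,0,0,0]]}}

```text
time: 15.43
tcp_pos: [0.4651, 0.1825, 0.1176]
ee_rot: [-1.571, 0.08, -0.08]
contact_force: [-0.8, -7.2, 2.9]
opening: 0.0004
```

{"api": "step_arm", "payload": {"commands": [[0,0,0,0.5,0,0,0],[0,0,0,0.7,0,0,0]]}}

```text
time: 15.6
tcp_pos: [0.4652, 0.1832, 0.1176]
ee_rot: [-1.571, 0.08, -0.08]
contact_force: [-0.7, -6.9, 2.5]
opening: 0.0007
```

{"api": "step_arm", "payload": {"commands": [[0,0,0,0.5,0,0,0],[0,0,0,0.7,0,0,0]]}}

```text
time: 15.77
tcp_pos: [0.4652, 0.1839, 0.1176]
ee_rot: [-1.571, 0.08, -0.08]
contact_force: [0.3, -7.8, 1.9]
opening: 0.0006
```

{"api": "step_arm", "payload": {"commands": [[0,0,0,0.5,0,0,0],[0,0,0,0.8,0,0,0]]}}

```text
time: 15.93
tcp_pos: [0.4653, 0.1846, 0.1176]
ee_rot: [-1.571, 0.08, -0.08]
contact_force: [-1.2, -7.1, 2.8]
opening: 0.0004
```

{"api": "step_arm", "payload": {"commands": [[0,0,0,0.5,0,0,0],[0,0,0,0.8,0,0,0]]}}

```text
time: 16.1
tcp_pos: [0.4654, 0.1854, 0.1176]
ee_rot: [-1.571, 0.08, -0.08]
contact_force: [-1.4, -7.0, 2.8]
opening: 0.0005
```

{"api": "step_arm", "payload": {"commands": [[0,0,0,0.5,0,0,0],[0,0,0,0.8,0,0,0]]}}

```text
time: 16.27
tcp_pos: [0.4655, 0.1861, 0.1176]
ee_rot: [-1.571, 0.08, -0.08]
contact_force: [-0.9, -7.7, 3.3]
opening: 0.0004
```

{"api": "step_arm", "payload": {"commands": [[0,0,0,0.5,0,0,0],[0,0,0,0.8,0,0,0]]}}

```text
time: 16.43
tcp_pos: [0.4656, 0.1869, 0.1176]
ee_rot: [-1.571, 0.08, -0.08]
contact_force: [-0.0, -8.1, 2.4]
opening: 0.0004
```

{"api": "step_arm", "payload": {"commands": [[0,0,0,0.5,0,0,0],[0,0,0,0.8,0,0,0]]}}

```text
time: 16.6
tcp_pos: [0.4656, 0.1876, 0.1176]
ee_rot: [-1.571, 0.081, -0.079]
contact_force: [-0.6, -7.9, 2.3]
opening: -0.0
```

{"api": "step_arm", "payload": {"commands": [[0,0,0,0.5,0,0,0],[0,0,0,0.8,0,0,0]]}}

```text
time: 16.77
tcp_pos: [0.4657, 0.1884, 0.1176]
ee_rot: [-1.571, 0.081, -0.08]
contact_force: [-0.8, -7.4, 3.4]
opening: 0.0005
```

{"api": "step_arm", "payload": {"commands": [[0,0,0,0.5,0,0,0],[0,0,0,0.8,0,0,0]]}}

```text
time: 16.93
tcp_pos: [0.4658, 0.1891, 0.1176]
ee_rot: [-1.571, 0.081, -0.08]
contact_force: [-0.8, -7.8, 2.7]
opening: 0.0001
```

{"api": "step_arm", "payload": {"commands": [[0,0,0,0.5,0,0,0],[0,0,0,0.8,0,0,0]]}}

```text
time: 17.1
tcp_pos: [0.4659, 0.1899, 0.1175]
ee_rot: [-1.571, 0.081, -0.079]
contact_force: [-1.0, -8.2, 4.4]
opening: 0.0002
```

{"api": "step_arm", "payload": {"commands": [[0,0,0,0.5,0,0,0],[0,0,0,0.8,0,0,0]]}}

```text
time: 17.27
tcp_pos: [0.4659, 0.1907, 0.1176]
ee_rot: [-1.571, 0.081, -0.08]
contact_force: [-0.3, -8.6, 3.3]
opening: 0.0007
```

{"api": "step_arm", "payload": {"commands": [[0,0,0,0.5,0,0,0],[0,0,0,0.8,0,0,0]]}}

```text
time: 17.43
tcp_pos: [0.466, 0.1911, 0.1175]
ee_rot: [-1.572, 0.081, -0.079]
contact_force: [-0.8, -9.5, 2.8]
opening: 0.0003
```

{"api": "step_arm", "payload": {"commands": [[0,0,0,0.5,0,0,0],[0,0,0,0.5,0,0,0]]}}

```text
time: 17.6
tcp_pos: [0.4661, 0.1916, 0.1176]
ee_rot: [-1.572, 0.081, -0.08]
contact_force: [-1.8, -9.3, 4.6]
opening: 0.0006
```

```bash
python3 look.py w14
python3 - <<'E'
from h import *
im=cv2.imread('pics/w14.png');g=lambda a:np.clip(((a/255.)**.6)*255,0,255).astype('u1')
cv2.imwrite('pics/w14c.png',cv2.resize(g(im[110:260,400:600]),None,fx=4,fy=4,interpolation=cv2.INTER_CUBIC))
E
python3 gp.py w14 360.5 232.5
```

```text
17.6 [0.46605051 0.19155548 0.11756618] [-0.001  0.001 -0.001 -0.001 -0.002 -0.     0.002] [-1.75725221 -9.31174607  4.56100469] 0.000577599072197946
[[ 9.948e-01 -1.000e-03  1.020e-01]
 [-1.020e-01 -2.300e-03  9.948e-01]
 [-8.000e-04 -1.000e+00 -2.400e-03]]
screw [-36.0030505  -7.9713406 104.       ] tcp [ -6.84529264 -29.08517415 117.56618328]
```

View pics/w14c.png

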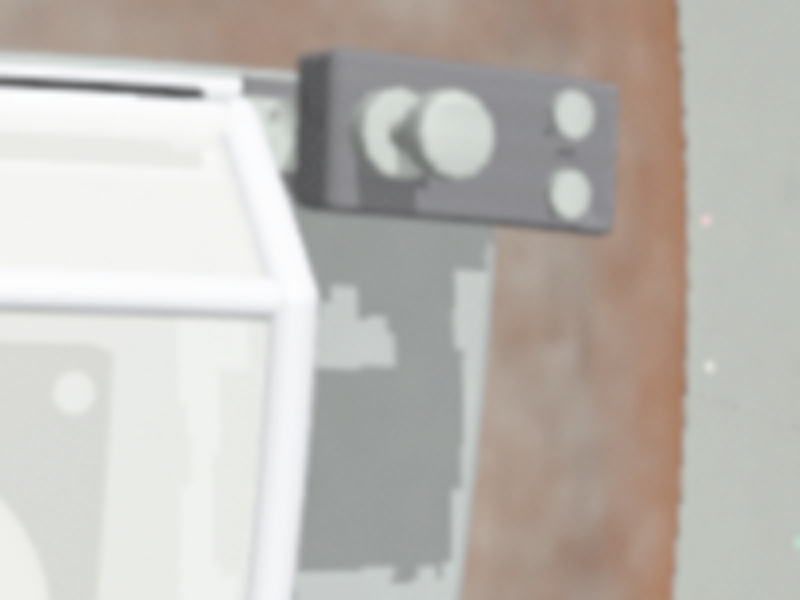

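View pics/w14.png

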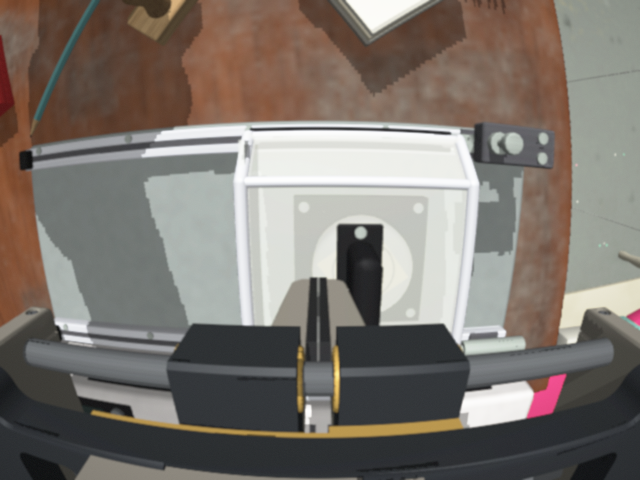

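{"api": "step_arm", "payload": {"commands": [[0,0,0,0.5,0,0,0],[0,0,0,0.5,0,0,0]]}}

```text
time: 17.82
tcp_pos: [0.4662, 0.1933, 0.1176]
ee_rot: [-1.57, 0.08, -0.08]
contact_force: [-0.2, -5.1, 0.7]
opening: 0.0003
```

{"api": "step_arm", "payload": {"commands": [[0,0,0,0.5,0,0,0],[0,0,0,0.5,0,0,0]]}}

```text
time: 17.98
tcp_pos: [0.4664, 0.1947, 0.1176]
ee_rot: [-1.569, 0.079, -0.08]
contact_force: [0.4, -3.2, 0.4]
opening: 0.0005
```

```bash
python3 look.py w15
python3 - <<'E'
from h import *
im=cv2.imread('pics/w15.png');g=lambda a:np.clip(((a/255.)**.6)*255,0,255).astype('u1')
cv2.imwrite('pics/w15c.png',cv2.resize(g(im[110:260,400:600]),None,fx=4,fy=4,interpolation=cv2.INTER_CUBIC))
E
python3 gp.py w15 360.5 232.5
```

```text
17.9833 [0.46638256 0.19468087 0.11760521] [-0.003  0.    -0.005 -0.002 -0.004 -0.001  0.003] [ 0.4499883  -3.17756556  0.43471123] 0.0004686569210112309
[[ 9.949e-01  2.000e-04  1.009e-01]
 [-1.009e-01  4.000e-04  9.949e-01]
 [ 2.000e-04 -1.000e+00  4.000e-04]]
screw [-35.98234374  -4.81351561 104.        ] tcp [ -6.83077976 -25.94223048 117.60521394]
```

View pics/w15c.png

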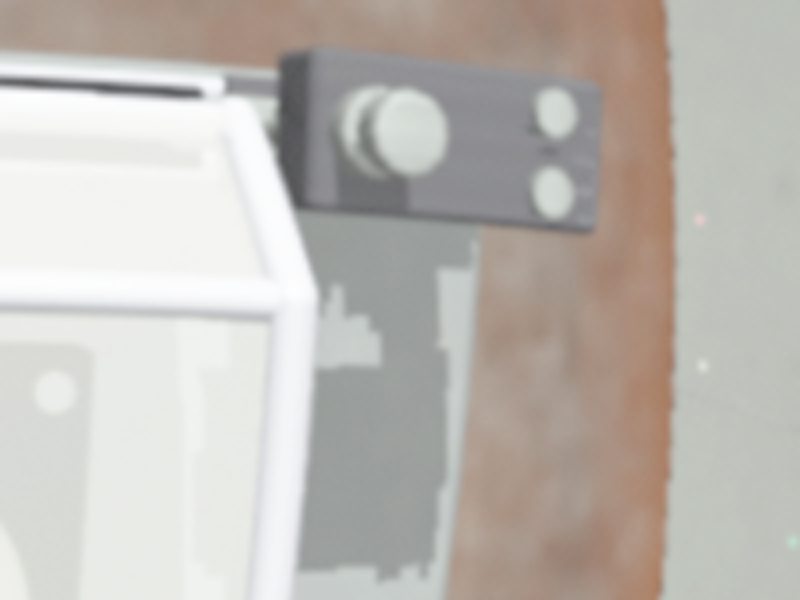

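The knob has dropped back down, so the bolt is behind the tooth. Backing off slowly.

{"api": "step_arm", "payload": {"commands": [[0,0,0,-1,0,0,0],[0,0,0,-2,0,0,0],[0,0,0,-4,0,0,0],[0,0,0,-6,0,0,0],[0,0,0,-10,0,0,0],[0,0,0,-15,0,0,0],[0,0,0,-15,0,0,0]]}}

```text
time: 18.62
tcp_pos: [0.4647, 0.1783, 0.1176]
ee_rot: [-1.57, 0.081, -0.08]
contact_force: [0.1, 0.1, -0.6]
opening: 0.0008
```

```bash
python3 look.py w16
```

```text
18.6167 [0.46465889 0.17830551 0.11758612] [-0.005  0.002 -0.005 -0.01  -0.005  0.001 -0.014] [ 0.05542838  0.10356169 -0.61308321] 0.0007588841235644632
[[ 9.948e-01 -2.000e-04  1.022e-01]
 [-1.022e-01 -4.000e-04  9.948e-01]
 [-2.000e-04 -1.000e+00 -4.000e-04]]
```

View pics/w16.png

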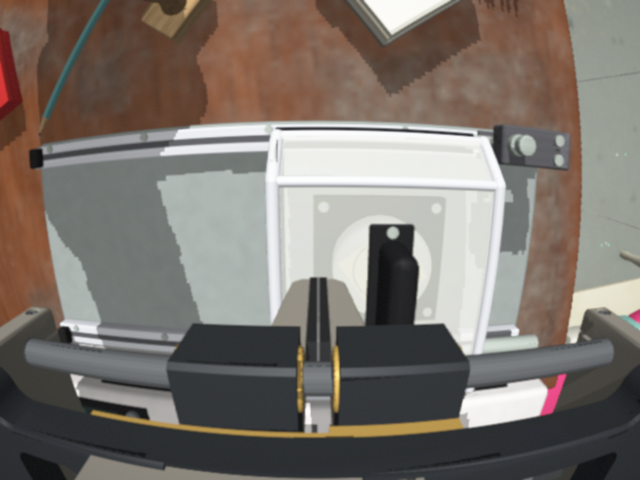

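{"api": "step_arm", "payload": {"commands": [[0,0,0,-8,0,0,0],[0,0,-20,-8,0,0,0],[0,0,-60,-8,0,0,0],[0,0,-100,-8,0,0,0],[0,0,-120,-8,0,0,0],[0,0,-120,-8,0,0,0],[0,0,-120,-8,0,0,0]]}}

```text
time: 19.25
tcp_pos: [0.4644, 0.1714, 0.2385]
ee_rot: [-1.568, 0.078, -0.081]
contact_force: [0.1, -0.3, -0.4]
opening: 0.0006
```

```bash
python3 gp.py w16 392.5 232.5; python3 look.py w17
```

```text
screw [-36.0639512   -4.62243843 104.        ] tcp [ -6.8908     -42.4079425  117.58612386]
19.25 [0.46440999 0.17144537 0.23848467] [ 0.001  0.039 -0.007  0.041 -0.001 -0.006 -0.003] [ 0.10221705 -0.32370674 -0.39303414] 0.0005554063965333346
[[ 0.9949  0.0022  0.101 ]
 [-0.101   0.0015  0.9949]
 [ 0.002  -1.      0.0017]]
```

View pics/w17.png

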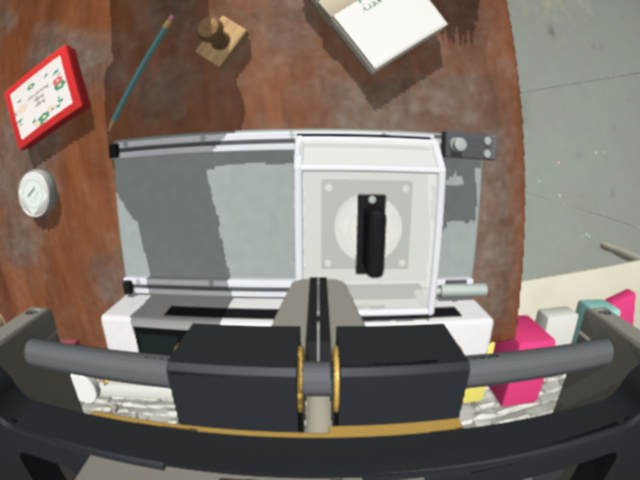

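```bash
python3 gp.py w17 372 199; python3 -c "
from station import env
print(env.hand_in())"
```

```text
screw [-36.20378793  -4.65722065 104.        ] tcp [ -6.44516513 -49.25811878 238.48466917]
the job is handed in; nothing more can be done
None
```

The candle tin is in the engraver's nest and the guard is shut and held by its catch. I handed the job in at about 19 s; the hand-in gives no verdict.

- **Tin:** before I shut the guard, the wrist camera put its lid centre 1.3 to 1.8 mm from the nest centre (limit 4 mm). The lid measured 66.0 mm across at the height of a tin that is home. The tool height at release also put its underside on the nest floor, and it looked upright.
- **Catch:** the first resistance was at about 20 mm open, where the push reading peaked at 11 N and then eased to a steady 6–8 N. I carried on because no real drop had come. Near 8 mm open the push reached about 9.5 N, then fell to 3 N as the catch knob dropped, and I stopped there. The highest reading of the whole push was 11 N, below the 12–16 N you give as safe on the buffer.
- **After letting go:** the guard stayed about 4.6 mm open in both pictures taken with nothing touching it.
- **Other objects:** nothing touched the ink tin, tape roll or jar as far as I could see, but I did not measure their positions again at the end.

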